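Clamp the reglued chest

ROBOT

A 6-joint arm with a two-finger parallel gripper is mounted at the origin on the work surface; the furniture and walls round the work are solid. World frame = base frame: x ahead of the robot, y to its left, z up, the work surface at z = 0. Lengths are in mm, angles in rad, forces in N, time in s.
With the tool pointing down it reaches from about 275 to 1000 mm from the base axis. Payload 8.4 kg.
Tool frame: the origin (TCP) lies at the very end of the fingers, on their centre line; the grasp point (between the pads) lies 19 mm behind it; z points along the fingers, y is the line along which they close (so a half turn about z gives the same grasp; the last joint's range is limited). The gripper opens to 85 mm and grips with 20 to 120 N. Pads are 22 mm wide; open, the fingers measure 114 mm over their backs; the gripper's body (76 mm by 85 mm) begins 54 mm behind the grasp point. The pads swing forward as they close: fully open they stand 13 mm farther back than shut.
Start: joints at [1.176, 0.353, 1.633, -0, 1.155, -0.002], TCP at [239.234, 577.404, 231.281] pointing down, gripper open.
Joint ranges: [-2.63, 2.63], [-0.92, 2.1], [0.06, 2.66], [-1.3, 4.44], [0, 2.69], [-3.02, 3.02]. Speed limits (rad/s): [2.22, 2.22, 2.79, 3.14, 3.14, 3.14].

INTERFACE

Orientations are given as a 3x3 rotation matrix whose columns are the frame's x, y, z axes.
In Python, from rig import * gives the robot as it stands.
- The arm moves only by the tool send_rows, never from a script. Its arguments are lists of equal length, an entry for each row: "travel": the shift along the tool's x, y, z in cm, a list of three; "twist": the turn about the tool's z in rad; "hand": the opening, from 0 (shut) to 1 (fully open). In form: {"travel": [[x, y, z], ...], "twist": [twist, ...], "hand": [hand, ...]}. A call has 1 to 20 rows; each row shifts and turns the commanded pose from where the row before left it, along the tool's axes as they then stand; what a row does not reach is not made up. A row lasts 1/12 s, in which the tool goes at most 41.7 mm and 7.16 degrees, less where a joint would pass 70% of its speed; a pose out of reach is approached as far as the arm can. A call with a gripper value outside its range is refused whole. The fingers move at their own pace and stop on an object; the grip force is fixed at half the most. Time passes only in rows, so rows that do not move let the fingers close. It gives the time, the measured TCP pose, the force, the opening and the grip force at its end, in the units of the state.
- sense(): the state, without advancing time (a new reading comes with each control period).
- get_image(name): name is "scene" or "side" or "wrist"; returns a dict with "color" (400x640x3 uint8, red, green, blue), "camera_matrix" (3x3 intrinsics, pixels), "R" (3x3) and "t" (3): a world point X has camera coordinates R X + t; the wrist camera has in their place "mount" (4x4, takes a point from camera to tool coordinates, whose origin is the TCP and whose axes are the flange's). Camera axes: x right, y down, z forward; pixel columns grow to the right and rows downward; lengths in mm; the calibration is good to about 2 mm. A picture is of the moment at which its call begins: read the wrist's pose just before it. There is no depth.
- job_done(): hands the job in; it is judged then, once.
Trained networks look in a picture, given as the dict that the camera call returned (one of the last four; its "shot" number tells which), for a name from the list of things; names that differ only in an ending like _2 or _b are one class to them, and where a whole thing is asked for, a point or a joint stands for the part that bears it (a point fixed in the world has none). Each returns a list of dicts, best first, with "conf" (0 to 1); they miss things now and then, are a little off and sometimes report something else, mostly with a low value. They report only what shows in the picture. A call takes as long as a camera call.
- silhouettes(name, picture): "mask" (400x640 bool, what is visible of it) and "bbox" ([left, top, right, bottom] in pixels, round what is visible of it).
The state is a dict: "clock": time; "qpos": joint angles; "qvel": joint speeds; "tau": joint torques, N m; "tcp_pos": TCP position; "tool_rot": TCP orientation; "wrist_force": force on the tool from outside, world axes, zero at the start; "torque": the same for the moment, N m; "gripper_width": opening from 0.0 (shut) to 1.0 (fully open); "grip_force": force on a finger pad.
Only numpy, scipy, OpenCV 4.12 (cv2) and the standard library are available. Lean on these libraries where they do the work, as an engineer would, in place of code of your own. Each camera call takes 0.05 s, during which the arm holds its last target. There are 200 camera calls.

TASK

The pale end panel of the little wooden chest has just been glued. Swing the chest's lid right back until it rests on its stop and leave it there, so that squeezed-out glue cannot stick it shut; then pump the orange trigger of the bar clamp, again and again, until the sliding jaw has closed on the chest and holds it lightly but firmly against the other jaw. Move the jaw with the trigger only, do not crush the chest, leave the things around alone, and finish still holding the trigger squeezed with the jaw pressing on the chest.

Things in the scene. Friction and masses are not known exactly. Their poses are not given: they have to be found in the camera images.
- board: plywood glue-up board, 165 x 300 x 12 mm, fixed to the table. Origin: on the table under the board; the plywood runs x -82 to +82 mm, y -135 to +165 mm. Board axes: x away from the robot (the chest's hinge side), y along the clamp's bar from the pistol grip to the sliding far jaw, z up. All offsets below are along board axes.
- chest: loose wooden chest, 80 (x) x 120 (y) x 56 mm high plus an 8 mm lid, about 0.8 kg, walls 7 mm; its +y end panel is new pale wood. It stands on the board between the two jaws. Origin: centre of its underside; same axes as the board within 0.02 rad.
- lid (a joint): angle of the chest's lid: 0 shut, 1.8 rad open on its stop, leaning back past upright. Hinge along the chest's back (+x) top edge; let go below about 1.35 rad it falls shut, beyond about 1.5 rad it falls back onto the stop.
- lid_knob (a point): centre of the round brass ball knob, 18 mm across, on the lid 12 mm from its front edge, 17 mm above the lid's top (82 mm above the board when shut, 68 mm in front of the hinge line)
- lid_hinge (a point): middle of the lid's hinge line, 57 mm above the chest's underside; the lid turns about the board's y axis through this point and its front edge goes up and away from the robot
- trigger (a joint): clamp trigger: 0 released, 0.36 rad fully squeezed; springs back. A full squeeze draws the bar in 12 to 15 mm; let it back to 0 before the next. Free squeezing takes 5 to 8 N at trigger_pull. With the jaw on the chest it stops short, and each newton more adds 1.2 N at the jaw: 10 N gives 4 to 9 N, 15 N 10 to 15, 25 N 22 to 27; 45 N crushes.
- trigger_lever: orange trigger lever, 84 mm long, 10 mm thick along y, 22 mm high (34 to 56 mm above the table), lying level and pointing to the robot, in front of the black pistol grip on its +y side. Origin: its pivot, beside the bar.
- trigger_pull (a point): where to push: on the trigger's outer (+y) face, 53 mm from the pivot, at mid height (45 mm above the table). It moves 19 mm in -y, towards the pistol grip, in a full squeeze.
- handle_grip (a point): centre of the fixed black pistol grip, level, 16 mm thick along y, 26 mm high, 92 mm long in x; its outer (-y) face is 8 mm from this point, and from there to trigger_pull is 53 mm with the trigger released, 34 mm squeezed. 45 mm above the table.
- bar (a joint): travel of the ratchet bar with the far jaw, m: 0 wide open (120 + 60 mm between the jaw faces), growing as the far jaw comes in along -y; range 0 to 0.075. The ratchet and a 5 N brake keep it where the trigger left it. The chest is clamped at about 0.060.
- far_jaw: sliding black jaw with an orange pad, at the +y end of the steel bar; only the trigger may move it. Body origin is not on the jaw: use far_jaw_face.
- far_jaw_face (a point): middle of the far jaw's pad face, which looks to -y at the chest, 45 mm above the table
- near_jaw: fixed black jaw with an orange pad beside the pistol grip, on the -y side of the chest. Body origin is not on the jaw: use near_jaw_face.
- near_jaw_face (a point): middle of the near jaw's pad face, which looks to +y at the chest, 45 mm above the table; the chest starts 2 to 8 mm from it
- glue_bottle: bystander: small white bottle with a red needle nose, 32 mm across, 90 mm tall; origin under its centre
- pin_tin: bystander: round tin with a blue lid, 52 mm across, 23 mm tall; origin under its centre
- red_box: bystander: small red steel box, 75 x 113 x 48 mm; origin under its centre
- block_signal: bystander: model light signal, 30 x 30 x 135 mm; origin under its centre

How it is judged (in metres and radians):
On the way, in this order (a step that is already met when the one before it is completed fails the run):
1. the lid is open and rests on its stop by itself (value of joint lid above 1.7 rad and contact force between the fingers and chest below 0.2 N), for 0.3 s.
2. the sliding jaw touches the chest while the fingers squeeze the trigger (contact force between far_jaw and chest above 2 N and contact force between the fingers and trigger_lever above 2 N), for 0.2 s.
At the end, for the whole second after the job is handed in: Lid open beyond 1.7 rad (stop at 1.8); the far jaw presses the chest with 4 to 40 N and the chest presses the near jaw with over 2 N; the fingers still push the trigger with over 3 N and it is off its rest by over 0.03 rad; the chest is still and upright (value of joint lid above 1.7 rad and contact force between far_jaw and chest between 4 and 40 N and contact force between near_jaw and chest above 2 N and contact force between the fingers and trigger_lever above 3 N and value of joint trigger above 0.03 rad and linear speed of chest below 0.01 m/s and angle between chest's own z axis and vertical below 0.06 rad); the arm keeps its last pose, push and grip.
It fails at once if the chest is crushed: more than 55 N from the sliding jaw (contact force between far_jaw and chest above 55 N).
It fails at once if the sliding jaw is pushed by the robot instead of drawn by the trigger (contact force between any of the fingers, the arm and far_jaw above 2 N).
It fails at once if a bystander is pushed more than 30 mm (distance of any of glue_bottle, pin_tin, red_box, block_signal from where it was at the start of the episode above 0.03 m).
It also fails if it takes over 64 s, if anything falls off the work surface, if the arm or the gripper's body presses on something with over 40 N, if the wrist force passes 120 N, or if a joint passes its speed limit or range.

## Working session

There is one attempt and no reset: what is moved stays moved. The work goes in short steps, Python scripts to look and compute and a tool call to move; the robot and the scene stay as the last step left them, time stands still between calls to the robot, and variables do not carry over. Pictures are saved under pics/ and viewed, at most 10 in all, crops included, and the job is handed in when it is done.

Besides the shell and the picture viewer there is one more tool, called after "Call:" as name(argument=value, ...) on one line, values as JSON. send_rows: Moves the arm, as the interface text tells. Its arguments: {"type":"object","properties":{"travel":{"type":"array"},"twist":{"type":"array"},"hand":{"type":"array"}},"required":["travel","twist","hand"]}

```bash
mkdir -p pics; cat > h.py <<'E'
from rig import *
import numpy as np, cv2
def cam(im, s=None):
    if "R" in im: return im["camera_matrix"], np.array(im["R"]), np.array(im["t"]).ravel()
    M=np.array(im["mount"]); Rt=np.array(s["tool_rot"]); p=np.array(s["tcp_pos"])
    Rc=Rt@M[:3,:3]; c=Rt@M[:3,3]+p
    return im["camera_matrix"], Rc.T, -Rc.T@c
def ray(c,uv):
    K,R,t=c; d=R.T@np.linalg.solve(np.array(K),[uv[0],uv[1],1.0]); return -R.T@t, d/np.linalg.norm(d)
def atz(c,uv,z):
    o,d=ray(c,uv); return o+d*(z-o[2])/d[2]
def tri(cs,uvs):
    A=np.zeros((3,3));b=np.zeros(3);L=[]
    for c,u in zip(cs,uvs):
        o,d=ray(c,u);P=np.eye(3)-np.outer(d,d);A+=P;b+=P@o;L.append((P,o))
    X=np.linalg.solve(A,b); return X,[np.linalg.norm(P@(X-o)) for P,o in L]
def proj(c,X):
    K,R,t=c; p=np.array(K)@(R@np.array(X,float)+t); return p[:2]/p[2]
def cen(m):
    v,u=np.nonzero(m); return np.array([u.mean(),v.mean()])
E
python3 - <<'E'
from h import *
s=sense(); print({k:np.round(s[k],3) for k in s})
names=["lid_knob","chest","trigger_lever","handle_grip","far_jaw","near_jaw","board","lid","glue_bottle","pin_tin","red_box","block_signal"]
for n in ["scene","side","wrist"]:
    im=get_image(n); cv2.imwrite(f"pics/{n}0.png",im["color"][:,:,::-1])
    c=cam(im,s); np.savez(f"{n}0.npz",K=c[0],R=c[1],t=c[2]); print(n,"pos",np.round(-c[1].T@c[2]))
    for m in names:
        r=silhouettes(m,im)
        for k in r[:2]:
            print(n,m,round(k["conf"],2),k["bbox"],np.round(cen(k["mask"]),1))
E
```

```text
{'clock': np.float64(0.0), 'qpos': array([ 1.176,  0.354,  1.634, -0.   ,  1.155, -0.002]), 'qvel': array([ 0.001, -0.001, -0.   , -0.002,  0.002, -0.   ]), 'tau': array([-1.0000e-03, -6.0525e+01, -3.4207e+01,  0.0000e+00,  9.0000e-03,
       -0.0000e+00]), 'tcp_pos': array([239.064, 576.951, 230.567]), 'tool_rot': array([[-0.924,  0.383, -0.001],
       [ 0.383,  0.924, -0.001],
       [-0.   , -0.001, -1.   ]]), 'wrist_force': array([-0.461,  0.47 , -0.647]), 'torque': array([-0.007,  0.027, -0.018]), 'grip_force': np.float64(0.0), 'gripper_width': np.float64(0.996)}
scene pos [ -60. -435.  890.]
scene lid_knob 0.61 [294.1, 156.7, 342.1, 187.3] [318.5 171.8]
scene chest 0.55 [292.4, 160.3, 343.0, 197.8] [317.7 175.5]
scene handle_grip 0.7 [361.7, 289.0, 403.1, 322.9] [379.2 304.1]
scene handle_grip 0.58 [275.9, 160.5, 374.5, 237.0] [322.1 196.8]
scene far_jaw 0.76 [272.3, 158.8, 298.1, 191.4] [286.6 172.6]
scene near_jaw 0.59 [333.6, 176.8, 346.4, 198.8] [339.5 187.6]
scene board 0.69 [255.4, 160.7, 372.3, 237.2] [312.7 198.4]
scene lid 0.81 [295.0, 156.4, 340.4, 183.7] [319.1 171.
[... 793 characters left out ...]
ide far_jaw 0.81 [277.1, 242.9, 323.6, 265.9] [299.7 252.3]
side far_jaw 0.42 [265.6, 202.6, 301.5, 240.0] [283.4 220.4]
side near_jaw 0.56 [330.5, 130.8, 339.6, 176.4] [334.2 154.9]
side lid 0.8 [268.1, 203.5, 302.4, 237.5] [283.6 220.9]
side glue_bottle 0.74 [263.7, 206.1, 300.2, 237.7] [283.5 220.6]
side pin_tin 0.61 [362.4, 279.0, 377.7, 278.3] [370.9 277. ]
side pin_tin 0.43 [317.9, 205.1, 343.7, 216.0] [329.9 208.6]
side red_box 0.79 [347.7, 148.7, 387.6, 184.7] [366.2 166.5]
side red_box 0.73 [314.2, 206.0, 341.5, 213.6] [328.6 208.6]
side block_signal 0.66 [331.2, 128.4, 338.9, 175.4] [334.  154.3]
wrist pos [167. 608. 373.]
wrist board 0.77 [123.8, 382.6, 153.0, 399.6] [136.2 392.4]
```

```bash
python3 - <<'E'
import cv2
a=cv2.imread("pics/scene0.png")[130:340,220:440]; b=cv2.imread("pics/side0.png")[110:300,230:420]
a=cv2.resize(a,(400,382),interpolation=3);b=cv2.resize(b,(400,400),interpolation=3)
import numpy as np
a=cv2.copyMakeBorder(a,0,18,0,0,0)
cv2.imwrite("pics/m1.png",np.hstack([a,b]))
cv2.imwrite("pics/w1.png",cv2.imread("pics/wrist0.png"))
E
```

```text
(no output)
```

View pics/m1.png

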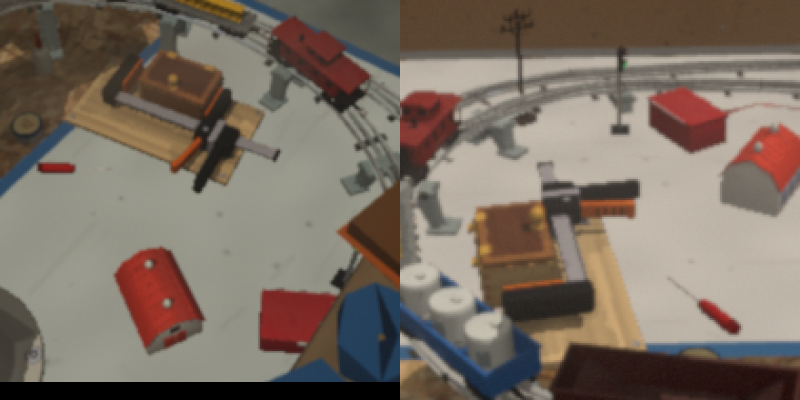

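The view shows the chest with its knob at about scene (315,173) and side (295,211). The clamp grip and trigger point toward the robot, and raised tracks with trains surround the board.

```bash
python3 - <<'E'
from h import *
C={}
for n in ["scene","side"]:
    d=np.load(f"{n}0.npz"); C[n]=(d["K"],d["R"],d["t"])
S=lambda u,v:(u/1.818+220,v/1.818+130)
D=lambda u,v:((u-400)/2.105+230,v/2.105+110)
def T(n,a,b): X,r=tri([C["scene"],C["side"]],[S(*a),D(*b)]); print(n,np.round(X),np.round(r,1))
T("knob",(172,78),(537,213))
T("trigtip",(175,170),(634,209)); T("griptip",(198,190),(638,188))
T("farjaw_fronttop",(110,92),(592,290))
T("barend",(277,155),(545,165))
for n,a in {"L":(65,122),"B":(228,187),"R":(264,108)}.items(): print(n,np.round(atz(C["scene"],S(*a),12)))
for n,a in {"B":(643,343),"R":(610,225)}.items(): print(n,np.round(atz(C["side"],D(*a),12)))
E
```

```text
knob [521.  27.  94.] [0.5 0.5]
trigtip [408. -63.  42.] [1.2 1.2]
griptip [ 401. -113.   42.] [0.2 0.2]
farjaw_fronttop [462. 115.  52.] [4. 4.]
barend [ 524. -175.   43.] [1.1 1.1]
L [395. 159.  12.]
B [ 449. -136.   12.]
R [619. -95.  12.]
B [404. 161.  12.]
R [437. -72.  12.]
```

Call:
send_rows(travel=[[0, 0, -3.5], [0, 0, -3.5], [-2.4, -2.55, 0], [-2.4, -2.55, 0], [-2.4, -2.55, 0], [-2.4, -2.55, 0], [-2.4, -2.55, 0], [-2.4, -2.55, 0], [-2.4, -2.55, 0], [-2.4, -2.55, 0], [-2.4, -2.55, 0], [-2.4, -2.55, 0], [-2.4, -2.55, 0], [-2.4, -2.55, 0], [-2.4, -2.55, 0], [-2.4, -2.55, 0], [-2.4, -2.55, 0], [-2.4, -2.55, 0]], twist=[0, 0, 0, 0, 0, 0, 0, 0, 0, 0, 0, 0, 0, 0, 0, 0, 0, 0], hand=[1, 1, 1, 1, 1, 1, 1, 1, 1, 1, 1, 1, 1, 1, 1, 1, 1, 1])

```text
clock: 3.45
tcp_pos: [438.1, 51.8, 301.6]
tool_rot: [[-0.924, 0.383, 0.001], [0.383, 0.924, 0.0], [-0.001, 0.0, -1.0]]
wrist_force: [0.7, 1.0, -0.3]
gripper_width: 0.998
grip_force: 0.0
```

Call:
send_rows(travel=[[0, 0, 0], [0, 0, 0], [0, 0, 0], [0, 0, 0], [0, 0, 0], [0, 0, 0]], twist=[-0.115, -0.115, -0.115, -0.115, -0.115, 0], hand=[1, 1, 1, 1, 1, 1])

```text
clock: 3.95
tcp_pos: [437.8, 53.4, 301.4]
tool_rot: [[-0.983, -0.186, 0.0], [-0.186, 0.983, 0.0], [-0.0, -0.0, -1.0]]
wrist_force: [-0.4, -0.2, -0.4]
gripper_width: 1.002
grip_force: 0.0
```

```bash
python3 - <<'E'
from h import *
import pickle
s=sense(); print(s["clock"],np.round(s["tcp_pos"],1),np.round(s["tool_rot"],3).tolist())
names=["lid_knob","chest","trigger_lever","handle_grip","far_jaw","near_jaw","board","lid"]
im=get_image("wrist"); cv2.imwrite("pics/w2.png",im["color"][:,:,::-1]); pickle.dump(cam(im,s),open("w2.pkl","wb"))
for m in names:
    for k in silhouettes(m,im)[:1]: print(m,round(k["conf"],2),k["bbox"],np.round(cen(k["mask"]),1))
E
```

```text
3.95 [437.8  53.4 301.4] [[-0.983, -0.186, 0.0], [-0.186, 0.983, 0.0], [-0.0, -0.0, -1.0]]
lid_knob 0.73 [237.4, 210.1, 331.3, 273.1] [284.9 241.9]
chest 0.84 [237.2, 200.4, 332.0, 273.3] [285.  235.5]
trigger_lever 0.68 [135.1, 180.9, 371.7, 254.4] [294.1 202.3]
handle_grip 0.73 [136.7, 104.9, 371.3, 254.6] [252.4 188.8]
far_jaw 0.61 [345.0, 181.6, 370.8, 255.3] [356.9 218.2]
board 0.81 [135.4, 107.2, 404.1, 257.0] [287.3 185.7]
lid 0.82 [235.2, 213.7, 329.1, 273.6] [284.8 242.1]
```

View pics/w2.png

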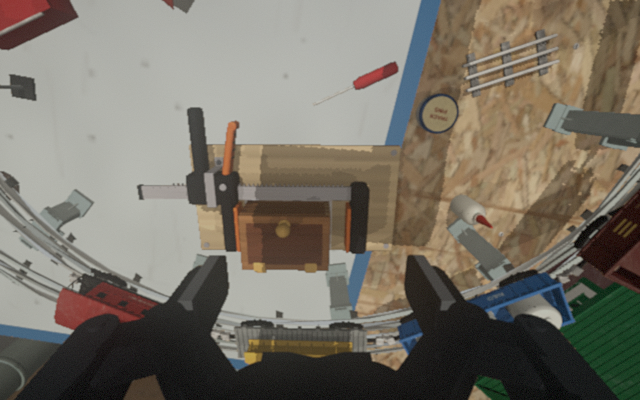

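The wrist view shows the knob at (283,229), the lid spanning rows 205–268, the trigger from (235,125) to (228,185), the grip at (197,140), the far jaw at (358,215), and a yellow train behind the chest at about row 340.

```bash
python3 - <<'E'
from h import *
import pickle
c=pickle.load(open("w2.pkl","rb")); d=np.load("scene0.npz"); sc=(d["K"],d["R"],d["t"]); d=np.load("side0.npz"); sd=(d["K"],d["R"],d["t"])
k3=[(283,229),(314.6,172.9),(295.1,211.2)]
X,r=tri([c,sc,sd],k3); print("knob",X.round(1),np.round(r,1))
print("knob w2+side",tri([c,sd],[k3[0],k3[2]])[0].round(1))
for n,uv,z in [("lidFL",(240,205),76),("lidFR",(330,206),76),("lidBL",(242,269),76),("lidBR",(328,270),76),("trigtip_outer",(238,124),56),("trig_outer_base",(236,175),56),("griptip",(195,109),58),("gripouter",(189,140),58),("board FR",(396,146),12),("board FL",(193,145),12),("farjaw front",(359,183),60),("train near edge",(300,325),70),("train",(300,325),110),("pier top",(340,265),60)]:
    print(n,atz(c,uv,z).round(1))
E
```

```text
knob [520.9  26.7  94. ] [0.9 1.  0.2]
knob w2+side [520.5  26.8  93.6]
lidFL [505.5 -32.5  76. ]
lidFR [485.6  80.2  76. ]
lidBL [597.2 -19.7  76. ]
lidBR [577.   95.9  76. ]
trigtip_outer [408.2 -50.5  56. ]
trig_outer_base [473.1 -46.1  56. ]
griptip [ 399.9 -103.1   58. ]
gripouter [ 438.7 -108.    58. ]
board FR [402.6 160.7  12. ]
board FL [ 453.9 -119.6   12. ]
farjaw front [453.1 112.7  60. ]
train near edge [679.1  74.3  70. ]
train [645.   70.6 110. ]
pier top [575.3 113.5  60. ]
```

Call:
send_rows(travel=[[-0.96, -0.52, 2.0], [-0.96, -0.52, 2.0], [-0.96, -0.52, 2.0], [-0.96, -0.52, 2.0], [-0.96, -0.52, 2.0], [-0.96, -0.52, 2.0], [-0.96, -0.52, 2.0], [-0.94, -0.52, 2.0], [0, 0, 0], [0, 0, 0]], twist=[0, 0, 0, 0, 0, 0, 0, 0, 0, 0], hand=[0.45, 0.45, 0.45, 0.45, 0.45, 0.45, 0.45, 0.45, 0.45, 0.45])

```text
clock: 5.23
tcp_pos: [520.0, 26.3, 140.5]
tool_rot: [[-0.984, -0.18, -0.003], [-0.18, 0.984, -0.0], [0.003, 0.0, -1.0]]
wrist_force: [-0.6, 0.3, 0.4]
gripper_width: 0.45
grip_force: 0.0
```

```bash
python3 - <<'E'
from h import *
import pickle
s=sense(); print(s["clock"],np.round(s["tcp_pos"],1),np.round(s["tool_rot"],3).tolist(),s["gripper_width"])
im=get_image("wrist"); c=cam(im,s); pickle.dump(c,open("w3.pkl","wb"))
print("knob proj",proj(c,[520.8,26.8,94]),"tip",proj(c,s["tcp_pos"]))
cv2.imwrite("pics/w3.png",im["color"][:,:,::-1])
E
```

```text
5.2333 [520.   26.3 140.5] [[-0.984, -0.18, -0.003], [-0.18, 0.984, -0.0], [0.003, 0.0, -1.0]] 0.45022879879513367
knob proj [316.54834942 223.51596846] tip [316.03128086 256.56514449]
```

View pics/w3.png

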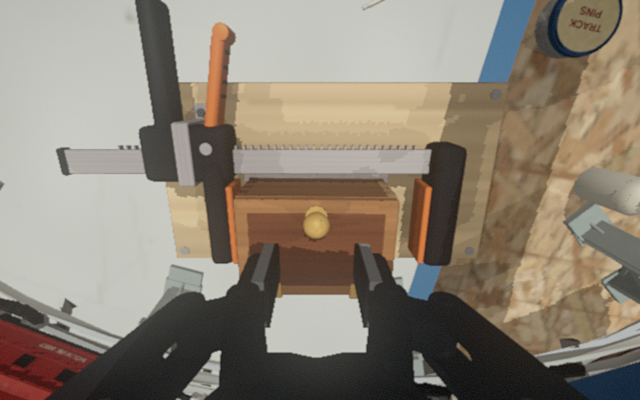

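The knob shows at (316,222), within 2 px of the prediction, and the fingers straddle it cleanly.

Call:
send_rows(travel=[[-0.08, 0.04, 1.4], [0, 0, 1.4], [0, 0, 1.4], [0, 0, 1.4], [0, 0, 0], [0, 0, 0], [0, 0, 0], [0, 0, 0], [0, 0, 0], [0, 0, 0]], twist=[0, 0, 0, 0, 0, 0, 0, 0, 0, 0], hand=[0.45, 0.45, 0.45, 0.45, 0.45, 0.1, 0.1, 0.1, 0.1, 0.1])

```text
clock: 6.12
tcp_pos: [521.9, 27.0, 86.8]
tool_rot: [[-0.983, -0.181, 0.002], [-0.181, 0.983, 0.0], [-0.002, -0.0, -1.0]]
wrist_force: [-2.5, -0.8, 7.8]
gripper_width: 0.16
grip_force: 58.5
```

Call:
send_rows(travel=[[0, 0, 0], [0, 0, 0], [0, 0, 0.35], [0, 0, 0], [0, 0, 0], [0, 0, 0], [0, 0, 0], [0, 0, 0], [0, 0, 0]], twist=[0, 0, 0, 0, 0, 0, 0, 0, 0], hand=[0.45, 0.45, 0.45, 0.45, 0.1, 0.1, 0.1, 0.1, 0.1])

```text
clock: 6.87
tcp_pos: [521.3, 26.9, 81.9]
tool_rot: [[-0.983, -0.181, -0.0], [-0.181, 0.983, -0.0], [0.0, -0.0, -1.0]]
wrist_force: [-1.1, -0.4, 3.3]
gripper_width: 0.166
grip_force: 58.4
```

```bash
python3 - <<'E'
from h import *
s=sense(); print(s["clock"],np.round(s["tcp_pos"],1),s["wrist_force"].round(1),s["torque"].round(2))
im=get_image("wrist")
cv2.imwrite("pics/w4.png",cv2.resize(im["color"][140:340,170:470,::-1],(780,520)))
E
```

```text
6.8667 [521.3  26.9  81.9] [-1.1 -0.4  3.3] [-0.23  0.19  0.04]
```

View pics/w4.png

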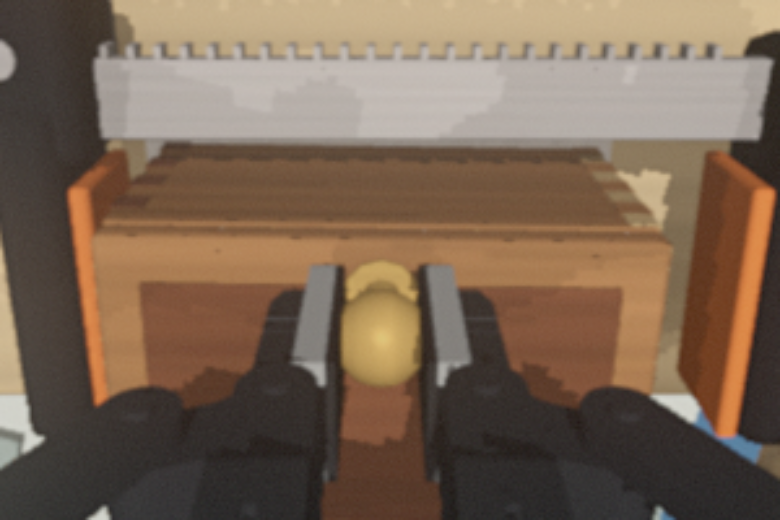

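```bash
python3 -c "
import numpy as np
t=np.linspace(0,1.64,19)
x=-68*np.cos(t)+25*np.sin(t);z=68*np.sin(t)+25*np.cos(t)
print([[round(-a/10,2),0,round(-b/10,2)] for a,b in zip(np.diff(x),np.diff(z))])"
```

```text
[[np.float64(-0.26), 0, np.float64(-0.61)], [np.float64(-0.31), 0, np.float64(-0.58)], [np.float64(-0.36), 0, np.float64(-0.55)], [np.float64(-0.41), 0, np.float64(-0.52)], [np.float64(-0.46), 0, np.float64(-0.48)], [np.float64(-0.5), 0, np.float64(-0.43)], [np.float64(-0.53), 0, np.float64(-0.39)], [np.float64(-0.57), 0, np.float64(-0.34)], [np.float64(-0.6), 0, np.float64(-0.28)], [np.float64(-0.62), 0, np.float64(-0.23)], [np.float64(-0.64), 0, np.float64(-0.17)], [np.float64(-0.65), 0, np.float64(-0.11)], [np.float64(-0.66), 0, np.float64(-0.05)], [np.float64(-0.66), 0, np.float64(0.01)], [np.float64(-0.66), 0, np.float64(0.07)], [np.float64(-0.65), 0, np.float64(0.13)], [np.float64(-0.63), 0, np.float64(0.19)], [np.float64(-0.61), 0, np.float64(0.24)]]
```

Call:
send_rows(travel=[[-0.26, 0, -0.61], [-0.31, 0, -0.58], [-0.36, 0, -0.55], [-0.41, 0, -0.52], [-0.46, 0, -0.48], [-0.5, 0, -0.43], [-0.53, 0, -0.39], [-0.57, 0, -0.34], [-0.6, 0, -0.28]], twist=[0, 0, 0, 0, 0, 0, 0, 0, 0], hand=[0.1, 0.1, 0.1, 0.1, 0.1, 0.1, 0.1, 0.1, 0.1])

```text
clock: 7.67
tcp_pos: [561.1, 34.4, 123.8]
tool_rot: [[-0.983, -0.181, -0.0], [-0.181, 0.983, 0.0], [0.0, 0.0, -1.0]]
wrist_force: [-0.2, 1.7, -5.4]
gripper_width: 0.163
grip_force: 58.3
```

Low forces and still gripped; continue.

Call:
send_rows(travel=[[-0.62, 0, -0.23], [-0.64, 0, -0.17], [-0.65, 0, -0.11], [-0.66, 0, -0.05], [-0.66, 0, 0.01], [-0.66, 0, 0.07], [-0.65, 0, 0.13], [-0.63, 0, 0.19], [-0.61, 0, 0.24], [0, 0, 0]], twist=[0, 0, 0, 0, 0, 0, 0, 0, 0, 0], hand=[0.1, 0.1, 0.1, 0.1, 0.1, 0.1, 0.1, 0.1, 0.1, 0.1])

```text
clock: 8.5
tcp_pos: [619.5, 45.0, 122.8]
tool_rot: [[-0.983, -0.181, 0.002], [-0.181, 0.983, 0.0], [-0.002, -0.0, -1.0]]
wrist_force: [-0.2, -0.3, -0.6]
gripper_width: 0.1
grip_force: 0.0
```

```bash
python3 - <<'E'
from h import *
s=sense(); print(s["clock"],np.round(s["tcp_pos"],1),s["wrist_force"].round(1),s["torque"].round(2))
a=get_image("wrist")["color"];b=get_image("side")["color"]
cv2.imwrite("pics/w5.png",np.hstack([cv2.resize(a[:,110:510],(400,400)),cv2.resize(b[150:290,230:370],(400,400),interpolation=3)])[:,:,::-1])
E
```

```text
8.5 [619.5  45.  122.8] [-0.2 -0.3 -0.6] [-0.02  0.02 -0.03]
```

View pics/w5.png

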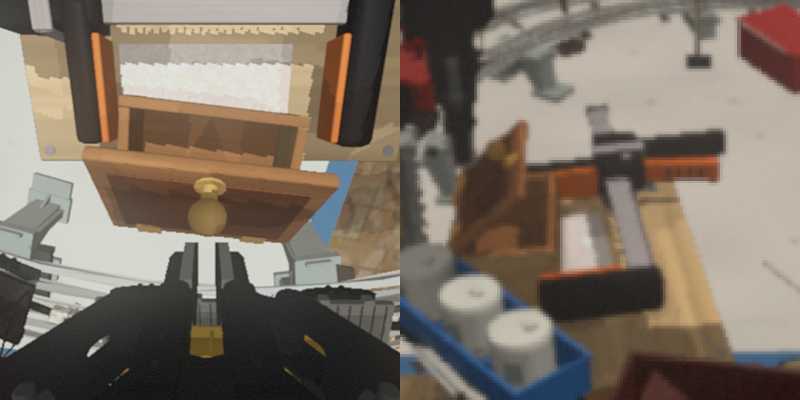

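The knob slipped out of the fingers. The chest has been dragged away from the robot and yawed slightly, with the lid half open. I'll lift clear and re-measure.

Call:
send_rows(travel=[[0, 0, -2.5], [0, 0, -3.5], [0.5, 0, -3.5], [2.5, 0, -2.5], [3, 0, -1], [3, 0, 0], [2, 0, 0], [0, 0, 0]], twist=[0, 0, 0, 0, 0, 0, 0, 0], hand=[0.1, 0.1, 0.1, 0.1, 0.3, 0.3, 0.3, 0.3])

```text
clock: 9.27
tcp_pos: [506.1, 24.2, 253.7]
tool_rot: [[-0.984, -0.181, 0.0], [-0.181, 0.984, -0.0], [-0.0, -0.0, -1.0]]
wrist_force: [-0.4, 0.0, -0.3]
gripper_width: 0.299
grip_force: 0.0
```

```bash
python3 - <<'E'
from h import *
import pickle
s=sense(); print(s["clock"],np.round(s["tcp_pos"],1),s["wrist_force"].round(1))
im=get_image("wrist");pickle.dump(cam(im,s),open("w6.pkl","wb"));a=im["color"]
cv2.imwrite("pics/w6.png",a[:,:,::-1])
for m in ["lid_knob","chest","lid","far_jaw","near_jaw"]:
    for k in silhouettes(m,im)[:1]: print(m,round(k["conf"],2),k["bbox"],np.round(cen(k["mask"]),1))
E
```

```text
9.2667 [506.1  24.2 253.7] [-0.4  0.  -0.3]
lid_knob 0.62 [267.2, 203.5, 374.3, 275.8] [316.7 235.5]
chest 0.77 [264.2, 189.4, 375.1, 281.6] [317.7 228.4]
lid 0.8 [266.5, 204.5, 372.0, 280.2] [316.9 236. ]
far_jaw 0.59 [381.0, 141.6, 417.5, 226.4] [399.2 184.6]
near_jaw 0.59 [243.1, 154.9, 262.6, 225.1] [252.2 190.9]
```

View pics/w6.png

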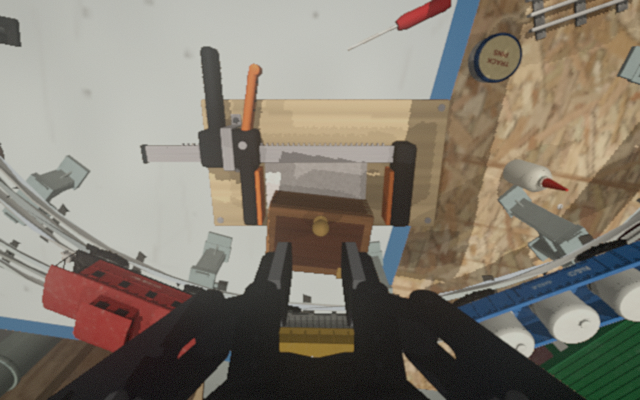

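The lid has fallen shut and the knob is at (320,227). The chest sits about 45 mm further back, overhanging the board's rear edge and slightly yawed.

```bash
python3 - <<'E'
from h import *
import pickle
c=pickle.load(open("w6.pkl","rb")); ex=np.array([.983,.181,0]);ey=np.array([-.181,.983,0]); k0=np.array([520.8,26.8,94])
for n,uv,z in [("knob",(320,226),94),("lidFL",(273,205),76),("lidFR",(373,208),76),("lidBL",(268,267),76),("lidBR",(366,273),76),("board back R",(437,226),12),("board back L",(214,225),12),("board front R",(449,100),12),("near pad back",(260,223),60),("near jaw front",(262,168),60),("far pad back",(386,223),60),("bar back edge",(320,163),60)]:
    X=atz(c,uv,z); print(n,X.round(1),"board-axes rel knob0:",round((X-k0)@ex,1),round((X-k0)@ey,1))
E
```

```text
knob [555.9  37.4  94. ] board-axes rel knob0: 36.4 4.1
lidFL [548.  -16.7  76. ] board-axes rel knob0: 18.9 -47.7
lidFR [531.6  92.9  76. ] board-axes rel knob0: 22.6 63.1
lidBL [626.3 -11.9  76. ] board-axes rel knob0: 96.7 -57.1
lidBR [613.3 104.1  76. ] board-axes rel knob0: 104.9 59.3
board back R [561.7 201.   12. ] board-axes rel knob0: 71.7 163.9
board back L [614.8 -97.   12. ] board-axes rel knob0: 69.9 -138.7
board front R [402.3 166.4  12. ] board-axes rel knob0: -91.2 158.6
near pad back [579.2 -30.2  60. ] board-axes rel knob0: 47.1 -66.6
near jaw front [512.8 -36.2  60. ] board-axes rel knob0: -19.3 -60.5
far pad back [552.3 116.6  60. ] board-axes rel knob0: 47.2 82.6
bar back edge [495.5  26.5  60. ] board-axes rel knob0: -24.9 4.3
```

Call:
send_rows(travel=[[-1.8, 0.13, 1.5], [-1.8, 0.13, 2.5], [-1.83, 0.14, 2.5], [0, 0, 2.6], [0, 0, 2.6], [0, 0, 2.6], [0, 0, 1.8], [0, 0, 0.7], [0, 0, 0], [0, 0, 0], [0, 0, 0], [0, 0, 0], [0, 0, 0]], twist=[0, 0, 0, 0, 0, 0, 0, 0, 0, 0, 0, 0, 0], hand=[0.45, 0.45, 0.45, 0.45, 0.45, 0.45, 0.45, 0.45, 0.45, 0.45, 0.1, 0.1, 0.1])

```text
clock: 10.65
tcp_pos: [563.1, 38.8, 86.3]
tool_rot: [[-0.983, -0.181, 0.002], [-0.181, 0.983, 0.0], [-0.002, -0.0, -1.0]]
wrist_force: [-1.3, 2.1, 5.5]
gripper_width: 0.168
grip_force: 58.5
```

```bash
python3 - <<'E'
from h import *
s=sense(); print(s["clock"],np.round(s["tcp_pos"],1),s["wrist_force"].round(1),s["gripper_width"],s["grip_force"])
im=get_image("wrist"); c=cam(im,s)
hsv=cv2.cvtColor(im["color"],cv2.COLOR_RGB2HSV); m=cv2.inRange(hsv,(18,110,90),(32,255,255)); m[:, :260]=0;m[:,380:]=0;m[:200]=0;m[300:]=0
n,l,st,ce=cv2.connectedComponentsWithStats(m); 
for i in np.argsort(-st[1:,4])[:3]+1: print(st[i],ce[i],atz(c,ce[i],94).round(1))
print(proj(c,[555.9,37.4,94]))
E
```

```text
10.65 [563.1  38.8  86.3] [-1.3  2.1  5.5] 0.16842623898876818 58.46698701381683
[ 301  227   31   46 1196] [316.2048495  249.49331104] [555.1  37.4  94. ]
[315.84537389 250.95201172]
```

Call:
send_rows(travel=[[0.4, -0.03, 0], [0.5, -0.05, 0], [0.5, -0.05, 0], [0.5, -0.05, 0], [0.5, -0.05, 0], [0.5, -0.05, 0], [0.5, -0.05, 0], [0, 0, 0]], twist=[0, 0, 0, 0, 0, 0, 0, 0], hand=[0.1, 0.1, 0.1, 0.1, 0.1, 0.1, 0.1, 0.1])

```text
clock: 11.37
tcp_pos: [531.7, 29.4, 86.7]
tool_rot: [[-0.983, -0.181, 0.007], [-0.181, 0.983, 0.001], [-0.007, -0.001, -1.0]]
wrist_force: [6.1, 3.4, 5.4]
gripper_width: 0.159
grip_force: 59.0
```

```bash
python3 - <<'E'
from h import *
s=sense(); print(s["clock"],np.round(s["tcp_pos"],1),s["wrist_force"].round(1),s["torque"].round(2),s["gripper_width"],s["grip_force"])
im=get_image("wrist"); c=cam(im,s)
hsv=cv2.cvtColor(im["color"],cv2.COLOR_RGB2HSV); m=cv2.inRange(hsv,(18,110,90),(32,255,255)); m[:, :260]=0;m[:,380:]=0;m[:200]=0;m[300:]=0
n,l,st,ce=cv2.connectedComponentsWithStats(m); 
for i in np.argsort(-st[1:,4])[:1]+1: print(st[i],ce[i],atz(c,ce[i],94).round(1))
cv2.imwrite("pics/w7.png",im["color"][:,:,::-1])
E
```

```text
11.3667 [531.7  29.4  86.7] [6.1 3.4 5.4] [ 0.54 -1.16  0.11] 0.15931982104052103 58.996113538742065
[ 302  234   30   41 1022] [316.03131115 254.78375734] [526.7  28.5  94. ]
```

View pics/w7.png

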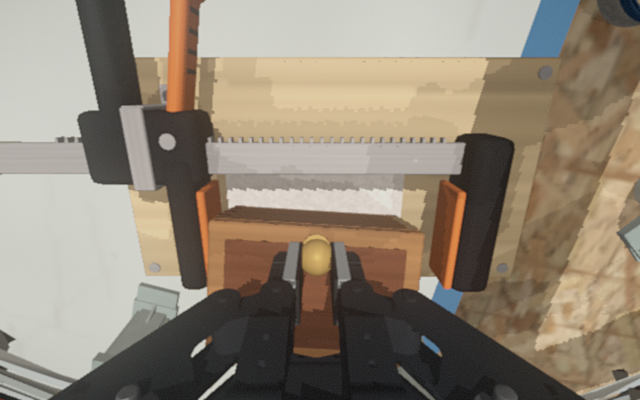

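The chest came along with the knob and is held centred at (316,255). The gap to the bar is still visible, so I'll drag a bit more, then open.

Call:
send_rows(travel=[[0.3, 0, 0], [0.3, 0, 0], [0.3, 0, 0], [0, 0, 0], [0, 0, 0]], twist=[0, 0, 0, 0, 0], hand=[0.1, 0.1, 0.1, 0.1, 0.1])

```text
clock: 11.83
tcp_pos: [523.0, 27.9, 86.4]
tool_rot: [[-0.983, -0.181, 0.006], [-0.181, 0.983, 0.001], [-0.006, -0.0, -1.0]]
wrist_force: [3.7, 2.8, 5.7]
gripper_width: 0.163
grip_force: 58.7
```

```bash
cat > kn.py <<'E'
from h import *
s=sense(); print(s["clock"],np.round(s["tcp_pos"],1),s["wrist_force"].round(1),s["torque"].round(2),s["gripper_width"],s["grip_force"])
im=get_image("wrist"); c=cam(im,s)
hsv=cv2.cvtColor(im["color"],cv2.COLOR_RGB2HSV); m=cv2.inRange(hsv,(18,110,90),(32,255,255)); m[:, :260]=0;m[:,380:]=0;m[:150]=0;m[300:]=0
n,l,st,ce=cv2.connectedComponentsWithStats(m); 
for i in np.argsort(-st[1:,4])[:1]+1: print(st[i],ce[i],atz(c,ce[i],94).round(1))
E
python3 kn.py
```

```text
11.8333 [523.   27.9  86.4] [3.7 2.8 5.7] [ 0.56 -0.9   0.21] 0.16291116117467905 58.71270418167114
[302 239  30  39 985] [315.92994924 258.31979695] [519.8  27.3  94. ]
```

```bash
python3 - <<'E'
from h import *
s=sense(); im=get_image("wrist"); c=cam(im,s)
X=atz(c,(316,263.5),94); d=X-s["tcp_pos"]; print(X.round(1),"board x off",d[:2]@[.983,.181])
for o in (-6,-3,0,3): print(o,proj(c,s["tcp_pos"]+np.array([.983*o,.181*o,7.6])))
E
```

```text
[522.8  27.8  94. ] board x off -0.3575549650035945
-6 [315.9956431  253.39855764]
-3 [316.00209923 258.8246852 ]
0 [316.00847548 264.18368092]
3 [316.01477333 269.47678297]
```

Call:
send_rows(travel=[[-0.26, 0, -0.61], [-0.31, 0, -0.58], [-0.36, 0, -0.55], [-0.41, 0, -0.52], [-0.46, 0, -0.48], [-0.5, 0, -0.43], [-0.53, 0, -0.39], [0, 0, 0]], twist=[0, 0, 0, 0, 0, 0, 0, 0], hand=[0.1, 0.1, 0.1, 0.1, 0.1, 0.1, 0.1, 0.1])

```text
clock: 12.6
tcp_pos: [550.1, 32.8, 121.3]
tool_rot: [[-0.983, -0.181, 0.002], [-0.181, 0.983, -0.0], [-0.002, -0.0, -1.0]]
wrist_force: [2.9, 1.5, -3.8]
gripper_width: 0.147
grip_force: 60.8
```

```bash
python3 - <<'E'
from h import *
s=sense(); print(s["clock"],np.round(s["tcp_pos"],1),s["wrist_force"].round(1),s["torque"].round(2),s["gripper_width"],s["grip_force"])
a=get_image("wrist")["color"];b=get_image("side")["color"]
cv2.imwrite("pics/w8.png",np.hstack([cv2.resize(a[:,110:510],(400,400)),cv2.resize(b[150:290,230:370],(400,400),interpolation=3)])[:,:,::-1])
E
```

```text
12.6 [550.1  32.8 121.3] [ 2.9  1.5 -3.8] [ 0.2  -0.32  0.19] 0.1473854363812354 60.77233672142029
```

View pics/w8.png

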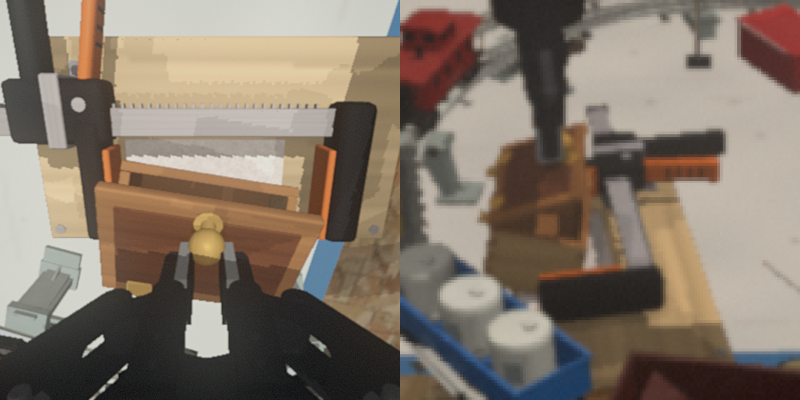

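The ball is creeping toward the pad tips at (207,245), with the lid only about 0.5 rad open. I'll release, then regrip deeper and with the fingers offset towards the hinge side so their corner clears the lid, and swing faster.

Call:
send_rows(travel=[[0, 0, 0], [0, 0, 0], [1, 0, -1.5], [1, 0, 0], [0, 0, 0]], twist=[0, 0, 0, 0, 0], hand=[0.45, 0.45, 0.45, 0.45, 0.45])

```text
clock: 13.12
tcp_pos: [526.7, 28.6, 135.5]
tool_rot: [[-0.983, -0.181, -0.001], [-0.181, 0.983, -0.0], [0.001, -0.0, -1.0]]
wrist_force: [0.5, 0.4, -0.3]
gripper_width: 0.454
grip_force: 0.0
```

```bash
python3 - <<'E'
from h import *
s=sense(); print(s["clock"],np.round(s["tcp_pos"],1))
im=get_image("wrist"); c=cam(im,s)
g=cv2.cvtColor(im["color"],cv2.COLOR_RGB2HSV); m=cv2.inRange(g,(18,110,60),(32,255,255)); m[:, :250]=0;m[:,390:]=0;m[:170]=0;m[300:]=0
n,l,st,ce=cv2.connectedComponentsWithStats(m)
for i in np.argsort(-st[1:,4])[:2]+1:
    x,y,w,h,a=st[i]; uv=(x+w/2,y+h-w/2); print(st[i],uv,atz(c,uv,94).round(1))
cv2.imwrite("pics/w9.png",im["color"][:,:,::-1])
E
```

```text
13.1167 [526.7  28.6 135.5]
[303 228  26  34 683] (np.float64(316.0), np.float64(249.0)) [543.6  31.6  94. ]
```

View pics/w9.png

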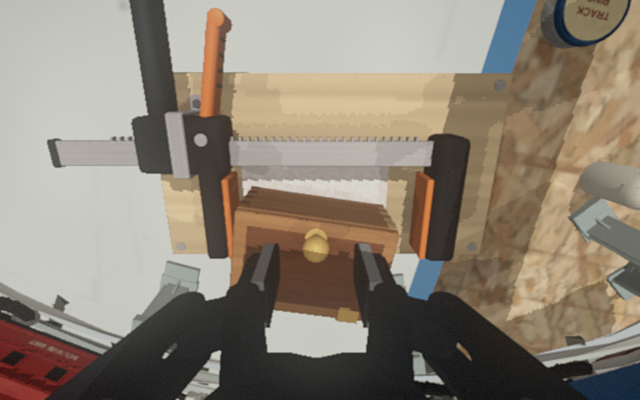

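The chest has slid back again, with the knob at (316,249), and is yawed about 0.15 rad. Full grip force on the knob probably locks the lid's rotation. I'll drag the chest back with a firm grip, then test a light, position-limited grip.

Call:
send_rows(travel=[[-1.1, 0, 1], [-1.1, 0, 1.4], [0, 0, 1.5], [0, 0, 1.4], [0, 0, 0], [0, 0, 0], [0, 0, 0], [0.4, 0, 0], [0.7, 0, 0], [0.7, 0, 0], [0.7, 0, 0], [0, 0, 0], [0, 0, 0], [0, 0, 0], [0, 0, 0], [0, 0, 0]], twist=[0, 0, 0, 0, 0, 0, 0, 0, 0, 0, 0, 0, 0, 0, 0, 0], hand=[0.45, 0.45, 0.45, 0.45, 0.1, 0.1, 0.1, 0.1, 0.1, 0.1, 0.1, 0.1, 0.3, 0.3, 0.3, 0.3])

```text
clock: 14.5
tcp_pos: [525.5, 28.4, 82.4]
tool_rot: [[-0.983, -0.181, -0.0], [-0.181, 0.983, -0.0], [0.0, -0.0, -1.0]]
wrist_force: [0.5, -0.2, 0.2]
gripper_width: 0.305
grip_force: 0.0
```

```bash
cat > kn.py <<'E'
from h import *
s=sense(); print(s["clock"],np.round(s["tcp_pos"],1),s["wrist_force"].round(1),s["gripper_width"],s["grip_force"])
im=get_image("wrist"); c=cam(im,s)
g=cv2.cvtColor(im["color"],cv2.COLOR_RGB2HSV); m=cv2.inRange(g,(18,110,60),(32,255,255)); m[:, :250]=0;m[:,390:]=0;m[:170]=0;m[310:]=0
n,l,st,ce=cv2.connectedComponentsWithStats(m)
i=np.argmax(st[1:,4])+1
x,y,w,h,a=st[i]; uv=(x+w/2,y+h-w/2); X=atz(c,uv,94); print(st[i],uv,X.round(1),"rel tcp board x,y",((X-s["tcp_pos"])[:2]@np.array([[.983,-.181],[.181,.983]])).round(1))
cv2.imwrite("pics/kn.png",im["color"][:,:,::-1])
E
python3 kn.py
```

```text
14.5 [525.5  28.4  82.4] [ 0.5 -0.2  0.2] 0.30469667944840734 0.0
[ 299  238   35   48 1332] (np.float64(316.5), np.float64(268.5)) [525.5  28.6  94. ] rel tcp board x,y [0.1 0.2]
```

Call:
send_rows(travel=[[-0.5, 0, 0], [0, 0, 0], [0, 0, 0], [0, 0, 0], [0, 0, 0]], twist=[0, 0, 0, 0, 0], hand=[0.3, 0.18, 0.18, 0.18, 0.18])

```text
clock: 14.97
tcp_pos: [531.4, 29.4, 82.6]
tool_rot: [[-0.983, -0.181, 0.002], [-0.181, 0.983, -0.0], [-0.002, -0.0, -1.0]]
wrist_force: [4.7, -0.5, 0.1]
gripper_width: 0.189
grip_force: 23.0
```

Call:
send_rows(travel=[[0, 0, 0], [0, 0, 0]], twist=[0, 0], hand=[0.19, 0.19])

```text
clock: 15.13
tcp_pos: [531.2, 29.3, 82.6]
tool_rot: [[-0.983, -0.181, 0.001], [-0.181, 0.983, -0.0], [-0.001, -0.0, -1.0]]
wrist_force: [5.0, -0.4, -0.0]
gripper_width: 0.19
grip_force: 15.9
```

Call:
send_rows(travel=[[-0.26, 0, -0.61], [-0.31, 0, -0.58], [-0.36, 0, -0.55], [-0.41, 0, -0.52], [-0.46, 0, -0.48], [-0.5, 0, -0.43]], twist=[0, 0, 0, 0, 0, 0], hand=[0.192, 0.192, 0.192, 0.192, 0.192, 0.192])

```text
clock: 15.63
tcp_pos: [553.2, 33.4, 114.7]
tool_rot: [[-0.983, -0.181, -0.001], [-0.181, 0.983, -0.0], [0.001, -0.0, -1.0]]
wrist_force: [-1.0, -3.4, -0.7]
gripper_width: 0.193
grip_force: 13.3
```

```bash
python3 kn.py; python3 - <<'E'
from h import *
b=get_image("side")["color"]; a=cv2.imread("pics/kn.png")[:,110:510]
cv2.imwrite("pics/w10.png",np.hstack([a,cv2.resize(b[150:290,230:370,::-1],(400,400),interpolation=3)]))
E
```

```text
15.6333 [553.2  33.4 114.7] [-1.  -3.4 -0.7] 0.1932167814473016 13.332806825637817
[ 298  216   37   56 1545] (np.float64(316.5), np.float64(253.5)) [562.3  35.3  94. ] rel tcp board x,y [9.3 0.2]
```

Call:
send_rows(travel=[[-0.53, 0, -0.39], [-0.57, 0, -0.34], [-0.6, 0, -0.28], [-0.62, 0, -0.23]], twist=[0, 0, 0, 0], hand=[0.192, 0.192, 0.192, 0.192])

```text
clock: 16.07
tcp_pos: [576.7, 37.9, 126.8]
tool_rot: [[-0.983, -0.181, 0.0], [-0.181, 0.983, 0.0], [-0.0, -0.0, -1.0]]
wrist_force: [-0.1, -2.5, -1.5]
gripper_width: 0.19
grip_force: 10.4
```

```bash
python3 kn.py; python3 - <<'E'
from h import *
b=get_image("side")["color"]; a=cv2.imread("pics/kn.png")[:,110:510]
cv2.imwrite("pics/w10.png",np.hstack([a,cv2.resize(b[150:290,230:370,::-1],(400,400),interpolation=3)]))
E
```

```text
16.0667 [576.7  37.9 126.8] [-0.1 -2.5 -1.5] 0.19041631346693086 10.426322221755981
[ 298  211   37   58 1375] (np.float64(316.5), np.float64(250.5)) [590.1  40.6  94. ] rel tcp board x,y [13.7  0.2]
```

View pics/w10.png

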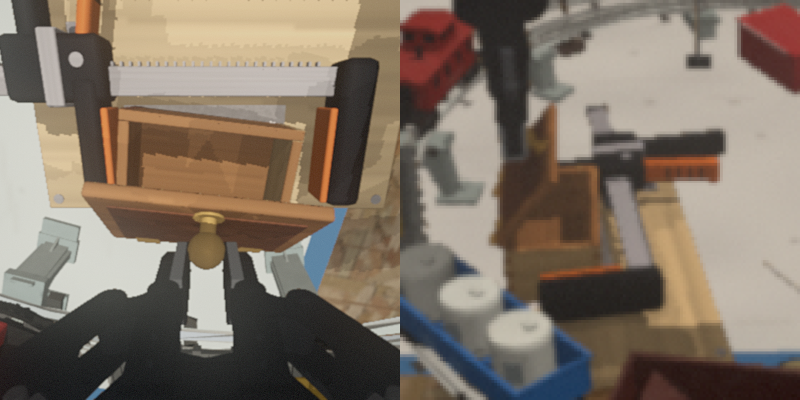

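The light grip works. The lid is near 1.0 rad with the knob at (207,250) in the crop, and the chest stays by the bar between the pads. I'll continue the arc.

Call:
send_rows(travel=[[-0.64, 0, -0.17], [-0.65, 0, -0.11], [-0.66, 0, -0.05], [-0.66, 0, 0.01], [-0.66, 0, 0.07]], twist=[0, 0, 0, 0, 0], hand=[0.184, 0.184, 0.184, 0.184, 0.184])

```text
clock: 16.58
tcp_pos: [609.2, 43.9, 129.3]
tool_rot: [[-0.983, -0.181, 0.001], [-0.181, 0.983, 0.0], [-0.001, -0.0, -1.0]]
wrist_force: [-0.5, -2.6, 1.6]
gripper_width: 0.182
grip_force: 4.9
```

```bash
python3 kn.py
```

```text
16.5833 [609.2  43.9 129.3] [-0.5 -2.6  1.6] 0.18223495358941708 4.872494637966156
[307 210  25  19 234] (np.float64(319.5), np.float64(216.5)) [600.5  44.5  94. ] rel tcp board x,y [-8.4  2.1]
```

Call:
send_rows(travel=[[-0.65, 0, 0.08], [-0.65, 0, 0.12], [-0.63, 0, 0.2]], twist=[0, 0, 0], hand=[0.16, 0.16, 0.16])

```text
clock: 16.88
tcp_pos: [628.0, 47.5, 125.2]
tool_rot: [[-0.983, -0.181, 0.001], [-0.181, 0.983, 0.0], [-0.001, 0.0, -1.0]]
wrist_force: [0.3, 0.3, -0.7]
gripper_width: 0.158
grip_force: 0.0
```

```bash
python3 kn.py; python3 - <<'E'
from h import *
s=sense()
for n in ["wrist","side","scene"]:
    im=get_image(n)
    if n!="wrist": c=cam(im)
    else: c=cam(im,s)
    for k in silhouettes("lid",im)[:1]: print(n,"lid",round(k["conf"],2),k["bbox"],cen(k["mask"]).round(1),k["mask"].sum())
    # predicted hinge/edge for theta values, hinge guess = knob0+68 with knob (525,29)
    h=np.array([525+66.8,29+12.3,69])
    for th in (0.9,1.2,1.5,1.8):
        e=h+80*np.array([-np.cos(th)*.983,-np.cos(th)*.181,np.sin(th)]); print("  ",th,proj(c,e).round(), "hinge",proj(c,h).round())
E
```

```text
16.8833 [628.   47.5 125.2] [ 0.3  0.3 -0.7] 0.15771893630619188 0.0
[301 180  33  21 203] (np.float64(317.5), np.float64(184.5)) [598.2  42.9  94. ] rel tcp board x,y [-30.2   0.9]
wrist lid 0.88 [170.3, 150.5, 465.8, 239.0] [317.  176.1] 8103
   0.9 [317.  75.] hinge [317. 164.]
   1.2 [317. 130.] hinge [317. 164.]
   1.5 [317. 190.] hinge [317. 164.]
   1.8 [317. 242.] hinge [317. 164.]
side lid 0.8 [256.7, 184.6, 271.9, 239.4] [265.9 209.9] 471
   0.9 [285. 199.] hinge [266. 224.]
   1.2 [276. 196.] hinge [266. 224.]
   1.5 [266. 195.] hinge [266. 224.]
   1.8 [255. 197.] hinge [266. 224.]
scene lid 0.73 [304.6, 146.3, 342.5, 166.6] [324.1 154.4] 467
   0.9 [317. 159.] hinge [325. 163.]
   1.2 [320. 151.] hinge [325. 163.]
   1.5 [324. 145.] hinge [325. 163.]
   1.8 [327. 141.] hinge [325. 163.]
```

```bash
python3 - <<'E'
from h import *
s=sense(); print(s["clock"])
for n in ["wrist","side"]:
    im=get_image(n)
    for k in silhouettes("lid",im)[:1]:
        m=k["mask"]; print(n,"lid",round(k["conf"],2),np.round(k["bbox"]),cen(m).round(1)); v=np.nonzero(m.any(1))[0]
        print([ (r,int(np.nonzero(m[r])[0].min()),int(np.nonzero(m[r])[0].max())) for r in v[::8]])
    if n=="wrist":
        for r in range(60,280,10): print(r,im["color"][r,[230,275,317,360,400]].tolist())
print(s["wrist_force"])
E
```

```text
17.2333
wrist lid 0.88 [171. 142. 463. 229.] [317.1 169.9]
[(np.int64(143), 176, 192), (np.int64(151), 172, 400), (np.int64(159), 171, 464), (np.int64(167), 192, 464), (np.int64(175), 216, 448), (np.int64(183), 257, 414), (np.int64(191), 306, 327), (np.int64(199), 299, 334), (np.int64(207), 296, 336), (np.int64(215), 297, 336), (np.int64(223), 302, 331)]
60 [[177, 129, 86], [114, 83, 59], [116, 85, 58], [73, 53, 37], [87, 71, 50]]
70 [[184, 136, 93], [108, 75, 48], [126, 90, 59], [98, 69, 45], [84, 69, 49]]
80 [[184, 137, 91], [116, 81, 53], [128, 92, 61], [97, 68, 43], [83, 66, 45]]
90 [[183, 135, 90], [114, 79, 52], [127, 90, 59], [99, 70, 43], [85, 71, 51]]
100 [[183, 135, 90], [160, 115, 78], [157, 113, 72], [99, 70, 46], [89, 71, 47]]
110 [[175, 128, 85], [151, 109, 70], [157, 114, 77], [154, 113, 74], [92, 73, 52]]
120 [[175, 130, 88], [156, 113, 74], [158, 114, 75], [157, 115, 74], [90, 73, 49]]
130 [[175, 128, 88], [159, 116, 78], [157, 114, 76], [157, 115, 77], [101, 77, 51]]
140 [[173, 128, 87], [152, 112, 76], [151, 110, 75], [152, 111, 74], [141, 100, 65]]
150 [[186, 141,
[... 688 characters left out ...]
 208], [213, 214, 206], [209, 211, 203], [214, 215, 207], [131, 133, 124]]
240 [[215, 216, 208], [214, 215, 207], [212, 213, 205], [213, 214, 206], [114, 116, 108]]
250 [[215, 216, 208], [213, 214, 207], [211, 212, 204], [212, 214, 206], [99, 102, 95]]
260 [[215, 217, 210], [71, 73, 67], [210, 212, 204], [185, 185, 177], [102, 106, 98]]
270 [[199, 201, 195], [75, 76, 72], [211, 212, 205], [64, 65, 62], [118, 122, 115]]
side lid 0.71 [258. 185. 280. 237.] [267.3 210.3]
[(np.int64(187), 271, 272), (np.int64(195), 263, 273), (np.int64(203), 264, 274), (np.int64(211), 261, 274), (np.int64(219), 262, 271), (np.int64(227), 262, 269), (np.int64(235), 264, 265)]
[-0.00489127 -0.18730002  0.01716408]
```

```bash
python3 - <<'E'
from h import *
s=sense(); im=get_image("wrist"); c=cam(im,s); print(s["clock"])
for k in silhouettes("lid",im)[:1]:
    m=k["mask"]; print(np.round(k["bbox"]),cen(m).round(1)); v=k["bbox"][3]
for z in (135,141,147): X=atz(c,(316.5,v-19),z); print(z,X.round(1),((X-s["tcp_pos"])[:2]@[.983,.181]).round(1))
E
```

```text
17.4333
[174. 128. 464. 221.] [317.2 159.6]
135 [594.   41.3 135. ] -33.5
141 [592.  41. 141.] -35.5
147 [590.   40.6 147. ] -37.5
```

Call:
send_rows(travel=[[0.6, 0, -0.4], [2.0, 0, 0], [1.9, 0, 0], [0, 0, 0], [0, 0, 0]], twist=[0, 0, 0, 0, 0], hand=[0.45, 0.45, 0.3, 0.15, 0.15])

```text
clock: 17.95
tcp_pos: [581.3, 39.4, 129.7]
tool_rot: [[-0.984, -0.18, -0.001], [-0.18, 0.984, 0.001], [0.001, 0.001, -1.0]]
wrist_force: [-2.6, 3.4, 5.9]
gripper_width: 0.168
grip_force: 58.2
```

```bash
python3 - <<'E'
from h import *
s=sense(); im=get_image("wrist"); c=cam(im,s); print(s["clock"],s["tcp_pos"].round(1),s["gripper_width"],s["grip_force"],s["wrist_force"].round(1))
for k in silhouettes("lid",im)[:1]:
    m=k["mask"]; print(np.round(k["bbox"]),cen(m).round(1))
    r=np.nonzero(m[:, 316])[0]; print(r.min(),r.max()); print([(i,int(m[i].sum())) for i in range(120,280,8)])
E
```

```text
17.95 [581.3  39.4 129.7] 0.16844803087783114 58.22045624256134 [-2.6  3.4  5.9]
[196. 196. 440. 275.] [317.6 221.5]
199 270
[(120, 0), (128, 0), (136, 0), (144, 0), (152, 0), (160, 0), (168, 0), (176, 0), (184, 0), (192, 0), (200, 184), (208, 246), (216, 238), (224, 216), (232, 193), (240, 147), (248, 31), (256, 29), (264, 28), (272, 0)]
```

Call:
send_rows(travel=[[-0.79, 0, 0.02], [-0.79, 0, 0.12], [-0.77, 0, 0.2], [-0.74, 0, 0.28], [-0.7, 0, 0.36]], twist=[0, 0, 0, 0, 0], hand=[0.17, 0.175, 0.175, 0.175, 0.175])

```text
clock: 18.47
tcp_pos: [620.6, 46.0, 119.6]
tool_rot: [[-0.983, -0.181, 0.0], [-0.181, 0.983, -0.0], [-0.0, -0.0, -1.0]]
wrist_force: [-1.8, 0.5, 0.4]
gripper_width: 0.18
grip_force: 36.2
```

```bash
cat > st.py <<'E'
from h import *
s=sense(); im=get_image("wrist"); c=cam(im,s); print(s["clock"],s["tcp_pos"].round(1),s["gripper_width"],s["grip_force"],s["wrist_force"].round(1))
for k in silhouettes("lid",im)[:1]:
    m=k["mask"]; print(np.round(k["bbox"]),cen(m).round(1))
    print([(i,int(m[i].sum())) for i in range(120,290,8) if m[i].sum()])
E
python3 st.py
```

```text
18.4667 [620.6  46.  119.6] 0.17984516882053891 36.243964433670044 [-1.8  0.5  0.4]
[194. 195. 441. 274.] [316.2 220.1]
[(200, 179), (208, 250), (216, 241), (224, 215), (232, 181), (240, 27), (248, 32), (256, 32), (264, 29)]
```

```bash
python3 - <<'E'
from h import *
for n in ["side","scene"]:
    im=get_image(n); c=cam(im)
    for q in ["chest","lid"]:
        for k in silhouettes(q,im)[:1]: print(n,q,round(k["conf"],2),np.round(k["bbox"]),cen(k["mask"]).round(1))
    for dx in (0,20,40):
        h=np.array([520.8,26.8,69])+np.array([.983,.181,0])*(68+dx)
        print(dx,"hinge",proj(c,h).round(),"frontbottom far corner",proj(c,h-np.array([.983,.181,0])*80+np.array([-.181,.983,0])*60-[0,0,57]).round(),[ (th,proj(c,h+80*np.array([-np.cos(th)*.983,-np.cos(th)*.181,np.sin(th)])).round().tolist()) for th in (1.2,1.5,1.8)])
E
```

```text
side chest 0.55 [243. 191. 290. 258.] [266.  226.4]
side lid 0.91 [246. 195. 268. 240.] [255.5 217.2]
0 hinge [268. 223.] frontbottom far corner [305. 253.] [(1.2, [278.0, 195.0]), (1.5, [267.0, 194.0]), (1.8, [257.0, 196.0])]
20 hinge [259. 224.] frontbottom far corner [297. 254.] [(1.2, [269.0, 196.0]), (1.5, [259.0, 195.0]), (1.8, [249.0, 197.0])]
40 hinge [251. 225.] frontbottom far corner [288. 255.] [(1.2, [260.0, 197.0]), (1.5, [250.0, 196.0]), (1.8, [240.0, 198.0])]
scene chest 0.7 [299. 144. 350. 190.] [323.7 166.2]
scene lid 0.6 [308. 142. 347. 158.] [327.  151.4]
0 hinge [324. 164.] frontbottom far corner [296. 188.] [(1.2, [320.0, 152.0]), (1.5, [324.0, 146.0]), (1.8, [327.0, 142.0])]
20 hinge [327. 160.] frontbottom far corner [299. 183.] [(1.2, [323.0, 148.0]), (1.5, [327.0, 142.0]), (1.8, [330.0, 137.0])]
40 hinge [330. 156.] frontbottom far corner [302. 179.] [(1.2, [326.0, 144.0]), (1.5, [329.0, 138.0]), (1.8, [333.0, 133.0])]
```

The chest was dragged about 37 mm again because the heavier grip locked the lid's rotation. I'll pull it back the same way with a firm grip, then continue with the light one.

Call:
send_rows(travel=[[0.6, 0, -0.3], [0.75, 0, -0.25], [0.75, 0, -0.2], [0.75, 0, -0.12], [0.75, 0, -0.06], [0.3, 0, 0], [0, 0, 0]], twist=[0, 0, 0, 0, 0, 0, 0], hand=[0.15, 0.15, 0.15, 0.15, 0.15, 0.15, 0.15])

```text
clock: 19.45
tcp_pos: [581.3, 38.8, 128.8]
tool_rot: [[-0.983, -0.181, 0.001], [-0.181, 0.983, 0.0], [-0.001, 0.0, -1.0]]
wrist_force: [3.0, 0.6, -2.5]
gripper_width: 0.167
grip_force: 57.5
```

```bash
python3 st.py; cat > ch.py <<'E'
from h import *
for n in ["side","scene"]:
    im=get_image(n); c=cam(im)
    for q in ["chest","lid"]:
        for k in silhouettes(q,im)[:1]: print(n,q,round(k["conf"],2),np.round(k["bbox"]),cen(k["mask"]).round(1))
E
python3 ch.py
```

```text
19.45 [581.3  38.8 128.8] 0.16719794197092708 57.545666098594666 [ 3.   0.6 -2.5]
[197. 198. 435. 276.] [316.7 228.9]
[(200, 174), (208, 240), (216, 235), (224, 224), (232, 213), (240, 202), (248, 165), (256, 125), (264, 109), (272, 10)]
side chest 0.68 [251. 189. 296. 257.] [273.6 225.4]
side lid 0.72 [255. 189. 285. 238.] [268.5 213.6]
scene chest 0.67 [295. 146. 345. 194.] [320.7 170.7]
scene lid 0.73 [302. 148. 343. 161.] [323.4 156.6]
```

Call:
send_rows(travel=[[0, 0, 0.3], [-0.1, 0, 0.4], [0, 0, 0]], twist=[0, 0, 0], hand=[0.25, 0.188, 0.188])

```text
clock: 20.1
tcp_pos: [581.7, 39.0, 120.6]
tool_rot: [[-0.983, -0.181, -0.002], [-0.181, 0.983, -0.0], [0.002, 0.0, -1.0]]
wrist_force: [-1.4, 1.1, 1.9]
gripper_width: 0.188
grip_force: 14.2
```

```bash
python3 st.py; python3 kn.py; python3 ch.py
```

```text
20.1 [581.7  39.  120.6] 0.1879014088485486 14.23651322722435 [-1.4  1.1  1.9]
[198. 195. 433. 278.] [316.3 229.6]
[(200, 233), (208, 238), (216, 231), (224, 221), (232, 212), (240, 202), (248, 165), (256, 131), (264, 113), (272, 22)]
20.2 [582.   39.  121.1] [-1.4  1.2  2.2] 0.19074557994677518 14.229191243648529
[ 299  215   35   55 1349] (np.float64(316.5), np.float64(252.5)) [593.8  41.4  94. ] rel tcp board x,y [12.   0.2]
side chest 0.89 [252. 192. 298. 257.] [272.3 226.7]
side lid 0.69 [254. 192. 286. 239.] [267.1 217. ]
scene chest 0.94 [296. 153. 348. 196.] [320.9 170.3]
scene lid 0.56 [302. 151. 344. 163.] [323.8 158. ]
```

```bash
python3 -c "
import numpy as np
t=np.arange(0.76,1.9,0.06)
x=-68*np.cos(t)+25*np.sin(t);z=68*np.sin(t)+25*np.cos(t)
print([[float(round(-a/10,2)),0,float(round(-b/10,2))] for a,b in zip(np.diff(x),np.diff(z))])"
```

```text
[[-0.4, 0, -0.18], [-0.41, 0, -0.16], [-0.41, 0, -0.13], [-0.42, 0, -0.11], [-0.43, 0, -0.08], [-0.43, 0, -0.06], [-0.43, 0, -0.03], [-0.43, 0, -0.0], [-0.43, 0, 0.02], [-0.43, 0, 0.05], [-0.43, 0, 0.07], [-0.42, 0, 0.1], [-0.42, 0, 0.12], [-0.41, 0, 0.15], [-0.4, 0, 0.17], [-0.39, 0, 0.2], [-0.37, 0, 0.22], [-0.36, 0, 0.24]]
```

Call:
send_rows(travel=[[-0.4, 0, -0.18], [-0.41, 0, -0.16], [-0.41, 0, -0.13], [-0.42, 0, -0.11], [-0.43, 0, -0.08]], twist=[0, 0, 0, 0, 0], hand=[0.187, 0.187, 0.187, 0.187, 0.187])

```text
clock: 20.97
tcp_pos: [603.7, 42.9, 128.3]
tool_rot: [[-0.983, -0.181, 0.0], [-0.181, 0.983, 0.0], [-0.0, -0.0, -1.0]]
wrist_force: [-2.3, 0.5, 1.7]
gripper_width: 0.188
grip_force: 15.2
```

```bash
python3 kn.py; python3 ch.py
```

```text
20.9667 [603.7  42.9 128.3] [-2.3  0.5  1.7] 0.18791930954658867 15.195527225732803
[ 300  214   34   55 1255] (np.float64(317.0), np.float64(252.0)) [619.   46.3  94. ] rel tcp board x,y [15.6  0.6]
side chest 0.65 [252. 187. 295. 258.] [270.5 225.7]
side lid 0.79 [253. 186. 274. 239.] [262.7 214.3]
scene chest 0.58 [297. 143. 349. 194.] [321.7 168.8]
scene lid 0.81 [305. 143. 340. 160.] [321.8 152.1]
```

Call:
send_rows(travel=[[-0.43, 0, -0.06], [-0.43, 0, -0.03], [-0.43, 0, 0], [-0.43, 0, 0.02], [-0.43, 0, 0.05]], twist=[0, 0, 0, 0, 0], hand=[0.187, 0.187, 0.187, 0.187, 0.187])

```text
clock: 21.73
tcp_pos: [625.1, 46.7, 128.4]
tool_rot: [[-0.983, -0.181, 0.001], [-0.181, 0.983, -0.0], [-0.001, -0.0, -1.0]]
wrist_force: [-0.8, 0.8, 1.6]
gripper_width: 0.189
grip_force: 14.6
```

```bash
python3 st.py; python3 ch.py
```

```text
21.7333 [625.1  46.7 128.4] 0.18946976160166631 14.613282680511475 [-0.8  0.8  1.6]
[186. 193. 448. 270.] [316.7 213.6]
[(200, 258), (208, 261), (216, 215), (224, 16), (232, 17), (240, 31), (248, 35), (256, 35), (264, 24)]
side chest 0.98 [247. 185. 296. 258.] [268.7 225.2]
side lid 0.85 [250. 186. 267. 241.] [257.3 213.9]
scene chest 0.84 [295. 141. 348. 195.] [323.1 165.5]
scene lid 0.94 [307. 139. 345. 161.] [326.7 150.7]
```

Still held, the chest is steady, and the lid is now near 1.35. Continue to the end.

Call:
send_rows(travel=[[-0.43, 0, 0.07], [-0.42, 0, 0.1], [-0.42, 0, 0.12], [-0.41, 0, 0.15], [-0.4, 0, 0.17], [-0.39, 0, 0.2]], twist=[0, 0, 0, 0, 0, 0], hand=[0.187, 0.187, 0.187, 0.187, 0.187, 0.187])

```text
clock: 22.63
tcp_pos: [649.2, 51.2, 120.0]
tool_rot: [[-0.983, -0.181, 0.0], [-0.181, 0.983, -0.0], [-0.0, -0.0, -1.0]]
wrist_force: [-1.1, 0.0, 2.6]
gripper_width: 0.191
grip_force: 12.9
```

```bash
python3 st.py; python3 ch.py
```

```text
22.6333 [649.2  51.2 120. ] 0.19063631311072166 12.928356528282166 [-1.1  0.   2.6]
[186. 184. 448. 270.] [316.  209.1]
[(192, 202), (200, 268), (208, 269), (216, 152), (224, 17), (232, 21), (240, 34), (248, 36), (256, 34), (264, 19)]
side chest 0.97 [244. 189. 295. 256.] [266.6 226.3]
side lid 0.92 [244. 188. 258. 243.] [249.7 214.3]
scene chest 0.61 [296. 138. 349. 188.] [324.9 162.5]
scene lid 0.58 [312. 137. 347. 160.] [329.3 148.5]
```

Call:
send_rows(travel=[[0, 0, 0], [0, 0, 0], [0, 0, 0], [-0.3, 0, -1.5], [0, 0, -3], [0, 0, -3], [0, 0, -2], [2, 0, 0], [3.5, 0, 0], [3.5, 0, 0], [3.5, 0, 0], [3, 0, 0], [0, 0, 0]], twist=[0, 0, 0, 0, 0, 0, 0, 0, 0, 0, 0, 0, 0], hand=[0.4, 0.4, 0.4, 0.4, 0.4, 0.4, 0.4, 0.4, 0, 0, 0, 0, 0])

```text
clock: 24.12
tcp_pos: [493.3, 22.8, 214.6]
tool_rot: [[-0.983, -0.181, -0.004], [-0.181, 0.983, -0.0], [0.004, 0.0, -1.0]]
wrist_force: [0.9, -0.2, -0.6]
gripper_width: -0.001
grip_force: 0.0
```

```bash
python3 st.py; python3 ch.py; python3 - <<'E'
from h import *
import pickle
s=sense(); im=get_image("wrist"); pickle.dump((cam(im,s),im["color"]),open("w11.pkl","wb"))
for m in ["chest","trigger_lever","handle_grip","far_jaw","near_jaw"]:
    for k in silhouettes(m,im)[:1]: print(m,round(k["conf"],2),np.round(k["bbox"]),cen(k["mask"]).round(1))
g=cv2.cvtColor(im["color"],cv2.COLOR_RGB2HSV); o=cv2.inRange(g,(5,170,120),(16,255,255))
n,l,st,ce=cv2.connectedComponentsWithStats(o)
for i in range(1,n):
    if st[i,4]>80: print("orange",st[i],ce[i].round())
E
```

```text
24.1167 [493.3  22.8 214.6] -0.0006085436490460157 0.0 [ 0.9 -0.2 -0.6]
[254. 220. 376. 297.] [316.3 249.2]
[(224, 119), (232, 120), (240, 119), (248, 88), (256, 60), (264, 55), (272, 51), (280, 47), (288, 37)]
side chest 0.77 [255. 205. 296. 256.] [273.9 228.1]
side lid 0.74 [256. 207. 294. 240.] [273.7 222.3]
scene chest 0.86 [295. 156. 348. 194.] [321.2 171.6]
scene lid 0.84 [300. 154. 342. 183.] [322.2 166.6]
chest 0.79 [255. 195. 377. 290.] [316.7 234.4]
trigger_lever 0.94 [232.  62. 254. 145.] [242.5 102.3]
handle_grip 0.8 [119.  43. 431. 244.] [272.9 161. ]
far_jaw 0.94 [388. 152. 432. 247.] [407.2 199.4]
near_jaw 0.72 [232. 167. 257. 244.] [244.2 206.6]
orange [393 197   7  47 123] [396. 221.]
```

The lid fell shut again after release, so it hadn't gone past balance or was dragged on the way up. I'll measure the knob and repeat with the light grip, going right to the stop and checking before I rise.

```bash
python3 - <<'E'
from h import *
s=sense(); im=get_image("wrist"); c=cam(im,s); print(s["clock"],s["tcp_pos"].round(1))
g=cv2.cvtColor(im["color"],cv2.COLOR_RGB2HSV); m=cv2.inRange(g,(18,110,60),(32,255,255)); m[:, :250]=0;m[:,390:]=0;m[:200]=0;m[310:]=0
n,l,st,ce=cv2.connectedComponentsWithStats(m)
for i in np.argsort(-st[1:,4])[:3]+1:
    x,y,w,h,a=st[i]; uv=(x+w/2,y+h-w/2); X=atz(c,uv,94); print(st[i],X.round(1),"rel tcp",((X-s["tcp_pos"])[:2]@np.array([[.983,-.181],[.181,.983]])).round(1))
for k in silhouettes("lid",im)[:1]:
    m=k["mask"]; print([(r,int(np.nonzero(m[r])[0].min()),int(np.nonzero(m[r])[0].max())) for r in range(222,250,4)])
# front edge yaw: top row per col
    cols=range(262,372,12); print([(q,int(np.nonzero(m[:,q])[0].min())) for q in cols])
E
```

```text
24.8167 [499.1  23.6 215. ]
[308 223  18  20 258] [541.1  32.1  94. ] rel tcp [42.8  0.7]
[348 279   9  10  55] [588.7  76.7  94. ] rel tcp [97.7 36. ]
[276 280   8   9  39] [602.3   5.9  94. ] rel tcp [ 98.2 -36.1]
[(222, 257, 377), (226, 258, 376), (230, 258, 376), (234, 258, 376), (238, 258, 375), (242, 258, 375), (246, 259, 375)]
[(262, 216), (274, 216), (286, 216), (298, 216), (310, 217), (322, 217), (334, 217), (346, 217), (358, 217), (370, 217)]
```

Call:
send_rows(travel=[[-2.2, 0.04, 1.0], [-2.3, 0.03, 2.5], [0, 0, 3], [0, 0, 3], [0, 0, 2.3], [0, 0, 1.5], [0, 0, 0], [0, 0, 0], [0, 0, 0], [0.5, 0, 0], [0.7, 0, 0], [0.8, 0, 0], [0.3, 0, 0], [0, 0, 0], [0, 0, 0], [0, 0, 0]], twist=[0, 0, 0, 0, 0, 0, 0, 0, 0, 0, 0, 0, 0, 0, 0, 0], hand=[0.4, 0.4, 0.4, 0.4, 0.4, 0.4, 0.4, 0.1, 0.1, 0.1, 0.1, 0.1, 0.1, 0.1, 0.3, 0.3])

```text
clock: 26.25
tcp_pos: [520.4, 28.2, 82.5]
tool_rot: [[-0.983, -0.181, -0.0], [-0.181, 0.983, -0.0], [0.0, 0.0, -1.0]]
wrist_force: [0.5, -0.7, -0.3]
gripper_width: 0.302
grip_force: 0.0
```

```bash
python3 kn.py
```

```text
26.25 [520.4  28.2  82.5] [ 0.5 -0.7 -0.3] 0.30246866185784577 0.0
[ 299  241   35   48 1329] (np.float64(316.5), np.float64(271.5)) [522.1  28.8  94. ] rel tcp board x,y [1.8 0.2]
```

Call:
send_rows(travel=[[-0.65, 0, 0], [0, 0, 0], [0, 0, 0], [0, 0, 0], [-0.26, 0, -0.61], [-0.31, 0, -0.58], [-0.36, 0, -0.55], [-0.41, 0, -0.52], [-0.46, 0, -0.48], [-0.5, 0, -0.43], [-0.53, 0, -0.39], [-0.57, 0, -0.34]], twist=[0, 0, 0, 0, 0, 0, 0, 0, 0, 0, 0, 0], hand=[0.3, 0.19, 0.188, 0.188, 0.188, 0.188, 0.188, 0.188, 0.188, 0.188, 0.188, 0.188])

```text
clock: 27.3
tcp_pos: [560.7, 35.5, 121.6]
tool_rot: [[-0.983, -0.181, -0.0], [-0.181, 0.983, -0.0], [0.0, -0.0, -1.0]]
wrist_force: [0.4, -1.8, -2.4]
gripper_width: 0.191
grip_force: 14.6
```

```bash
python3 kn.py;python3 ch.py
```

```text
27.3 [560.7  35.5 121.6] [ 0.4 -1.8 -2.4] 0.19082501909864474 14.595184922218323
[ 299  216   35   56 1438] (np.float64(316.5), np.float64(254.5)) [574.2  38.2  94. ] rel tcp board x,y [13.8  0.2]
side chest 0.76 [260. 188. 308. 257.] [282.3 224.3]
side lid 0.58 [263. 185. 294. 235.] [277.4 214.1]
scene chest 0.98 [294. 155. 346. 199.] [318.  174.2]
scene lid 0.58 [302. 154. 339. 172.] [321.8 162.8]
```

Held at 14.6 N, and the chest is back at its original place (side right edge 308). Continue from 0.73 rad.

Call:
send_rows(travel=[[-0.4, 0, -0.18], [-0.41, 0, -0.16], [-0.41, 0, -0.13], [-0.42, 0, -0.11], [-0.43, 0, -0.08], [-0.43, 0, -0.06], [-0.43, 0, -0.03]], twist=[0, 0, 0, 0, 0, 0, 0], hand=[0.187, 0.187, 0.187, 0.187, 0.187, 0.187, 0.187])

```text
clock: 28.23
tcp_pos: [589.8, 41.1, 128.8]
tool_rot: [[-0.983, -0.181, 0.0], [-0.181, 0.983, 0.0], [-0.0, -0.0, -1.0]]
wrist_force: [-0.6, -3.1, 1.9]
gripper_width: 0.191
grip_force: 14.0
```

```bash
python3 kn.py;python3 ch.py
```

```text
28.2333 [589.8  41.1 128.8] [-0.6 -3.1  1.9] 0.19143290646450703 14.003400653600693
[301 215  32  55 823] (np.float64(317.0), np.float64(254.0)) [606.7  44.7  94. ] rel tcp board x,y [17.3  0.6]
side chest 0.67 [263. 182. 306. 256.] [281.1 224.2]
side lid 0.73 [266. 184. 282. 236.] [271.9 210.8]
scene chest 0.95 [292. 148. 347. 200.] [318.7 170.9]
scene lid 0.97 [301. 147. 340. 169.] [321.  156.8]
```

Call:
send_rows(travel=[[-0.43, 0, 0], [-0.43, 0, 0.02], [-0.43, 0, 0.05], [-0.43, 0, 0.07], [-0.42, 0, 0.1], [-0.42, 0, 0.12], [-0.41, 0, 0.15], [-0.4, 0, 0.17]], twist=[0, 0, 0, 0, 0, 0, 0, 0], hand=[0.187, 0.187, 0.187, 0.187, 0.187, 0.187, 0.187, 0.187])

```text
clock: 29.25
tcp_pos: [623.6, 47.3, 122.2]
tool_rot: [[-0.983, -0.181, 0.002], [-0.181, 0.983, 0.0], [-0.002, -0.0, -1.0]]
wrist_force: [1.2, -0.7, 4.9]
gripper_width: 0.191
grip_force: 5.5
```

```bash
python3 kn.py;python3 ch.py
```

```text
29.25 [623.6  47.3 122.2] [ 1.2 -0.7  4.9] 0.19102438219387896 5.46541191637516
[301 223  31  45 538] (np.float64(316.5), np.float64(252.5)) [636.1  49.8  94. ] rel tcp board x,y [12.7  0.2]
side chest 0.88 [252. 183. 303. 258.] [280.2 225.1]
side lid 0.58 [349. 150. 388. 183.] [365.9 166.4]
scene chest 0.72 [292. 139. 348. 197.] [320.3 166.9]
scene lid 0.85 [306. 139. 342. 168.] [324.4 153.2]
```

Call:
send_rows(travel=[[-0.4, 0, -0.1], [-0.4, 0, 0], [-0.4, 0, 0.05], [-0.4, 0, 0.1], [0, 0, 0]], twist=[0, 0, 0, 0, 0], hand=[0.183, 0.183, 0.183, 0.183, 0.183])

```text
clock: 30.02
tcp_pos: [638.8, 50.2, 121.0]
tool_rot: [[-0.983, -0.181, 0.0], [-0.181, 0.983, 0.0], [-0.0, 0.0, -1.0]]
wrist_force: [-0.3, -0.6, 0.0]
gripper_width: 0.183
grip_force: 0.0
```

```bash
python3 kn.py;python3 ch.py
```

```text
30.0167 [638.8  50.2 121. ] [-0.3 -0.6  0. ] 0.18338573932845587 0.0
[309 204  25  37 420] (np.float64(321.5), np.float64(228.5)) [634.2  52.7  94. ] rel tcp board x,y [-4.   3.3]
side chest 0.78 [249. 184. 306. 258.] [279.2 225.4]
side lid 0.7 [252. 185. 269. 240.] [260.9 210.3]
scene chest 0.96 [291. 136. 345. 196.] [320.9 166. ]
scene lid 0.65 [308. 139. 345. 166.] [325.6 152. ]
```

```bash
python3 - <<'E'
from h import *
for i in range(3):
    s=sense(); im=get_image("wrist")
    for k in silhouettes("lid",im)[:1]: print(s["clock"],np.round(k["bbox"]),cen(k["mask"]).round(1))
E
```

```text
30.3667 [170. 145. 463. 262.] [316.8 189. ]
30.4667 [171. 144. 462. 260.] [316.9 188.9]
30.5667 [174. 148. 459. 261.] [316.8 189. ]
```

Call:
send_rows(travel=[[0, 0, 0], [0, 0, 0], [0, 0, 0], [0, 0, 0]], twist=[0, 0, 0, 0], hand=[0.5, 0.5, 0.5, 0.5])

```text
clock: 31.0
tcp_pos: [638.1, 49.9, 121.4]
tool_rot: [[-0.983, -0.181, 0.0], [-0.181, 0.983, -0.0], [-0.0, -0.0, -1.0]]
wrist_force: [-0.5, 0.3, -0.3]
gripper_width: 0.503
grip_force: 0.0
```

```bash
python3 st.py; python3 ch.py; python3 st.py
```

```text
31.0 [638.1  49.9 121.4] 0.5028967350995458 0.0 [-0.5  0.3 -0.3]
[175. 146. 460. 265.] [316.7 193.1]
[(152, 194), (160, 207), (168, 218), (176, 228), (184, 240), (192, 251), (200, 263), (208, 274), (216, 284), (224, 282), (232, 28), (240, 35), (248, 35), (256, 29)]
side chest 0.73 [316. 204. 341. 215.] [328.9 208.6]
side lid 0.74 [250. 184. 272. 237.] [259.2 210.5]
scene chest 0.79 [294. 138. 346. 199.] [321.4 165.2]
scene lid 0.87 [308. 136. 344. 167.] [326.1 151.4]
31.4 [638.1  49.9 121.4] 0.5041842399231121 0.0 [-0.1 -0.1  0.2]
[173. 146. 458. 263.] [316.8 193.2]
[(152, 196), (160, 207), (168, 218), (176, 229), (184, 240), (192, 253), (200, 263), (208, 274), (216, 284), (224, 282), (232, 27), (240, 36), (248, 37), (256, 30)]
```

The lid mask widens from hinge row 146 to edge row 226, which means it leans back past upright. It is steady with zero force, so it is on its stop. I'll rise away.

Call:
send_rows(travel=[[-0.8, 0, 0], [0, 0, -1.5], [0, 0, -2.5], [0, 0, -3], [0, 0, -3], [0, 0, -1], [0, 0, 0]], twist=[0, 0, 0, 0, 0, 0, 0], hand=[0.5, 0.5, 0.5, 0.5, 0.5, 0.5, 0.5])

```text
clock: 32.08
tcp_pos: [648.2, 51.6, 234.9]
tool_rot: [[-0.983, -0.181, 0.006], [-0.181, 0.983, 0.0], [-0.006, -0.001, -1.0]]
wrist_force: [0.6, 0.2, -0.6]
gripper_width: 0.501
grip_force: 0.0
```

```bash
python3 st.py; python3 ch.py
```

```text
32.0833 [648.2  51.6 234.9] 0.5005412948591712 0.0 [ 0.6  0.2 -0.6]
[238. 119. 395. 184.] [317.1 139.7]
[(120, 126), (128, 135), (136, 144), (144, 153), (152, 158), (160, 13), (168, 22), (176, 19)]
side chest 0.78 [245. 182. 308. 259.] [277.2 224.3]
side lid 0.82 [244. 184. 268. 239.] [258.8 210.2]
scene chest 0.96 [291. 138. 347. 199.] [321.6 165.5]
scene lid 0.66 [307. 135. 346. 168.] [325.6 151.1]
```

Call:
send_rows(travel=[[3.6, -0.4, 0], [3.6, -0.4, 0], [3.6, -0.4, 0], [3.6, -0.4, 0], [3.6, -0.4, 0], [3.6, -0.3, 0], [0, 0, 0], [0, 0, 0]], twist=[0, 0, 0, 0, 0, 0, 0, 0], hand=[0, 0, 0, 0, 0, 0, 0, 0])

```text
clock: 33.15
tcp_pos: [436.3, -10.7, 231.4]
tool_rot: [[-0.984, -0.18, -0.0], [-0.18, 0.984, -0.0], [0.0, 0.0, -1.0]]
wrist_force: [1.2, 0.0, 0.4]
gripper_width: 0.002
grip_force: 0.0
```

```bash
python3 - <<'E'
from h import *
s=sense(); im=get_image("wrist"); c=cam(im,s); print(s["clock"],s["tcp_pos"].round(1),s["tool_rot"].round(3).tolist())
ex=np.array([.983,.181,0]);ey=np.array([-.181,.983,0]);k0=np.array([520.8,26.8,0])
f=lambda uv,z:[float(round(q,1)) for q in ((atz(c,uv,z)-k0)@ex,(atz(c,uv,z)-k0)@ey)]
for q,z in [("trigger_lever",56),("handle_grip",58),("near_jaw",60),("far_jaw",60),("chest",68),("lid",120)]:
    for k in silhouettes(q,im)[:1]:
        m=k["mask"]; b=k["bbox"]; print(q,round(k["conf"],2),np.round(b))
        rs=np.nonzero(m.any(1))[0]
        for r in np.linspace(rs[0]+1,rs[-1]-1,7).astype(int):
            u=np.nonzero(m[r])[0]
            if len(u): print("  ",r,u.min(),u.max(),f((u.min(),r),z),f((u.max(),r),z))
cv2.imwrite("pics/w12.png",im["color"][:,:,::-1])
E
```

```text
33.15 [436.3 -10.7 231.4] [[-0.984, -0.18, -0.0], [-0.18, 0.984, -0.0], [0.0, 0.0, -1.0]]
trigger_lever 0.94 [262. 133. 285. 204.]
   139 274 281 [-128.7, -64.8] [-128.7, -57.6]
   149 269 279 [-118.4, -70.5] [-118.4, -60.1]
   159 267 277 [-108.0, -73.1] [-108.0, -62.6]
   169 266 276 [-97.3, -74.7] [-97.3, -64.1]
   179 265 274 [-86.4, -76.3] [-86.4, -66.7]
   189 263 273 [-75.3, -79.1] [-75.3, -68.3]
   200 262 270 [-62.8, -80.8] [-62.8, -72.1]
handle_grip 0.67 [163. 119. 437. 292.]
   123 226 236 [-144.9, -112.0] [-144.9, -102.0]
   150 224 279 [-117.8, -116.6] [-117.7, -59.9]
   178 226 274 [-88.1, -117.3] [-88.0, -66.4]
   206 218 279 [-56.6, -128.9] [-56.5, -62.3]
   234 222 433 [-23.2, -127.8] [-22.8, 109.7]
   262 261 429 [12.4, -85.9] [12.7, 109.1]
   290 265 424 [50.3, -83.3] [50.6, 107.4]
near_jaw 0.72 [263. 225. 280. 288.]
   227 262 271 [-32.5, -81.9] [-32.5, -71.9]
   237 260 280 [-20.4, -84.8] [-20.3, -62.4]
   247 260 280 [-7.9, -85.5] [-7.9, -62.8]
   258 261 281 [6.1, -85.2] [6.1, -62.2]
   268 261 282 [19.1, -86.0] [19.2, -61.6]
   278 262 282 [32.5, -85.6] [32.5,
[... 307 characters left out ...]
 398 428 [30.0, 74.0] [30.1, 109.2]
   290 411 424 [49.2, 91.1] [49.2, 106.5]
chest 0.57 [282. 230. 393. 361.]
   230 288 382 [-32.4, -52.3] [-32.2, 49.7]
   251 284 391 [-7.1, -57.5] [-6.9, 61.3]
   272 348 389 [19.7, 14.3] [19.7, 61.0]
   293 359 374 [47.6, 28.0] [47.6, 45.5]
   335 312 321 [107.7, -27.1] [107.7, -16.1]
   356 311 322 [140.2, -28.6] [140.2, -14.8]
lid 0.71 [309. 326. 323. 360.]
   327 313 320 [50.8, -25.1] [50.8, -18.0]
   331 312 320 [55.8, -26.1] [55.8, -18.0]
   336 311 321 [62.0, -27.2] [62.0, -17.0]
   341 312 321 [68.3, -26.2] [68.3, -17.0]
   346 311 322 [74.7, -27.3] [74.7, -15.9]
   351 310 323 [81.1, -28.3] [81.2, -14.9]
   356 311 322 [87.7, -27.4] [87.7, -15.9]
```

Trigger pull point is at board-relative (-101,-63.5), and the grip's outer face is 53 mm away, as the text says. The chest sits with a 4.5 mm gap to the near pad and about 13 mm to the far pad. I'll descend beside the trigger.

Call:
send_rows(travel=[[0.5, -1.0, 1], [0.6, -0.9, 2.5], [0, 0, 3], [0, 0, 3], [0, 0, 3], [0, 0, 3], [0, 0, 2.5], [0, 0, 1.5], [0, 0, 0], [0, 0, 0]], twist=[0, 0, 0, 0, 0, 0, 0, 0, 0, 0], hand=[0, 0, 0, 0, 0, 0, 0, 0, 0, 0])

```text
clock: 34.33
tcp_pos: [429.3, -31.4, 35.5]
tool_rot: [[-0.983, -0.181, -0.003], [-0.181, 0.983, 0.0], [0.003, 0.001, -1.0]]
wrist_force: [0.8, -0.2, 0.9]
gripper_width: 0.003
grip_force: 0.0
```

Call:
send_rows(travel=[[0, -0.3, 0], [0, -0.3, 0], [0, -0.3, 0], [0, 0, 0]], twist=[0, 0, 0, 0], hand=[0, 0, 0, 0])

```text
clock: 34.67
tcp_pos: [432.9, -40.6, 37.3]
tool_rot: [[-0.984, -0.181, 0.002], [-0.181, 0.984, -0.0], [-0.002, -0.001, -1.0]]
wrist_force: [1.2, -0.1, -1.0]
gripper_width: -0.001
grip_force: 0.0
```

Call:
send_rows(travel=[[0, -0.3, 0], [0, -0.3, 0], [0, -0.3, 0], [0, 0, 0]], twist=[0, 0, 0, 0], hand=[0, 0, 0, 0])

```text
clock: 35.0
tcp_pos: [433.0, -48.8, 36.5]
tool_rot: [[-0.984, -0.181, -0.001], [-0.181, 0.984, 0.001], [0.001, 0.001, -1.0]]
wrist_force: [-1.8, 5.0, 3.8]
gripper_width: -0.001
grip_force: 2.4
```

Call:
send_rows(travel=[[0, -0.3, 0], [0, -0.3, 0], [0, -0.3, 0], [0, 0, 0]], twist=[0, 0, 0, 0], hand=[0, 0, 0, 0])

```text
clock: 35.33
tcp_pos: [434.1, -57.4, 36.4]
tool_rot: [[-0.984, -0.181, -0.002], [-0.181, 0.984, 0.001], [0.002, 0.001, -1.0]]
wrist_force: [-3.2, 5.6, 3.0]
gripper_width: 0.002
grip_force: 3.2
```

Call:
send_rows(travel=[[0, -0.2, 0], [0, -0.2, 0], [0, 0, 0]], twist=[0, 0, 0], hand=[0, 0, 0])

```text
clock: 35.58
tcp_pos: [434.8, -61.2, 36.4]
tool_rot: [[-0.984, -0.181, -0.002], [-0.181, 0.984, 0.001], [0.002, 0.001, -1.0]]
wrist_force: [-2.9, 6.3, 3.5]
gripper_width: 0.003
grip_force: 3.5
```

Call:
send_rows(travel=[[0, -0.2, 0], [0, 0, 0]], twist=[0, 0], hand=[0, 0])

```text
clock: 35.75
tcp_pos: [434.9, -61.9, 36.4]
tool_rot: [[-0.984, -0.18, -0.003], [-0.18, 0.984, 0.003], [0.002, 0.003, -1.0]]
wrist_force: [-2.7, 17.6, 5.0]
gripper_width: 0.004
grip_force: 9.0
```

```bash
cat > jw.py <<'E'
from h import *
s=sense(); im=get_image("wrist"); c=cam(im,s); print(s["clock"],s["tcp_pos"].round(1),"Fy board",round(float(s["wrist_force"]@[-.181,.983,0]),1))
ex=np.array([.983,.181,0]);ey=np.array([-.181,.983,0]);k0=np.array([520.8,26.8,0])
g=cv2.cvtColor(im["color"],cv2.COLOR_RGB2HSV); o=cv2.inRange(g,(5,150,70),(16,255,255))
n,l,st,ce=cv2.connectedComponentsWithStats(o)
for i in range(1,n):
    if st[i,4]>80: X=atz(c,ce[i],45); print("orange",st[i],[float(round(q,1)) for q in ((X-k0)@ex,(X-k0)@ey)])
for q,z in [("far_jaw",60),("chest",68)]:
    for k in silhouettes(q,im)[:1]:
        b=k["bbox"]; print(q,round(k["conf"],2),np.round(b),[float(round((atz(c,(u,(b[1]+b[3])/2),z)-k0)@ey,1)) for u in (b[0],b[2])])
im=get_image("side")
for k in silhouettes("lid",im)[:1]: print("lid side",round(k["conf"],2),np.round(k["bbox"]))
E
python3 jw.py
```

```text
35.75 [434.9 -61.9  36.4] Fy board 17.7
orange [ 257  216   29   78 1422] [-107.4, -93.3]
far_jaw 0.9 [557. 334. 640. 397.] [47.5, 88.5]
lid side 0.65 [246. 185. 267. 239.]
```

Call:
send_rows(travel=[[0, 0.6, 0], [0, 0.6, 0], [0, 0.6, 0], [0, 0.6, 0], [0, 0, 0], [0, 0, 0], [0, -0.4, 0], [0, -0.4, 0], [0, -0.3, 0], [0, 0, 0]], twist=[0, 0, 0, 0, 0, 0, 0, 0, 0, 0], hand=[0, 0, 0, 0, 0, 0, 0, 0, 0, 0])

```text
clock: 36.83
tcp_pos: [432.8, -51.1, 36.1]
tool_rot: [[-0.984, -0.18, -0.002], [-0.18, 0.984, 0.001], [0.002, 0.001, -1.0]]
wrist_force: [-3.7, 4.7, 2.3]
gripper_width: -0.002
grip_force: 2.6
```

Call:
send_rows(travel=[[0, -0.2, 0], [0, -0.2, 0], [0, 0, 0]], twist=[0, 0, 0], hand=[0, 0, 0])

```text
clock: 37.08
tcp_pos: [433.2, -54.9, 36.1]
tool_rot: [[-0.984, -0.18, -0.003], [-0.18, 0.984, 0.001], [0.003, 0.001, -1.0]]
wrist_force: [-4.1, 5.2, 3.1]
gripper_width: -0.002
grip_force: 3.3
```

Call:
send_rows(travel=[[0, -0.2, 0], [0, -0.2, 0], [0, 0, 0]], twist=[0, 0, 0], hand=[0, 0, 0])

```text
clock: 37.33
tcp_pos: [433.8, -58.4, 36.1]
tool_rot: [[-0.984, -0.18, -0.003], [-0.18, 0.984, 0.001], [0.003, 0.002, -1.0]]
wrist_force: [-4.2, 9.3, 3.3]
gripper_width: -0.001
grip_force: 5.1
```

Call:
send_rows(travel=[[0, -0.2, 0], [0, 0, 0]], twist=[0, 0], hand=[0, 0])

```text
clock: 37.5
tcp_pos: [434.1, -60.3, 36.1]
tool_rot: [[-0.984, -0.18, -0.003], [-0.18, 0.984, 0.002], [0.003, 0.002, -1.0]]
wrist_force: [-3.4, 9.7, 3.8]
gripper_width: -0.003
grip_force: 5.4
```

```bash
python3 jw.py
```

```text
37.5 [434.1 -60.3  36.1] Fy board 10.1
orange [ 259  215   27   80 1392] [-107.5, -91.2]
far_jaw 0.57 [539. 335. 624. 400.] [40.2, 82.1]
chest 0.27 [258. 202. 289. 293.] [-93.1, -80.5]
lid side 0.63 [246. 182. 269. 237.]
```

Call:
send_rows(travel=[[0, -0.1, 0], [0, 0, 0]], twist=[0, 0], hand=[0, 0])

```text
clock: 37.92
tcp_pos: [434.3, -61.1, 36.0]
tool_rot: [[-0.984, -0.18, -0.003], [-0.18, 0.984, 0.002], [0.003, 0.002, -1.0]]
wrist_force: [-3.0, 11.1, 2.7]
gripper_width: 0.001
grip_force: 5.7
```

Call:
send_rows(travel=[[0, -0.1, 0], [0, 0, 0]], twist=[0, 0], hand=[0, 0])

```text
clock: 38.08
tcp_pos: [434.5, -61.9, 36.0]
tool_rot: [[-0.984, -0.18, -0.003], [-0.18, 0.984, 0.002], [0.003, 0.003, -1.0]]
wrist_force: [-3.9, 13.0, 3.6]
gripper_width: -0.004
grip_force: 6.6
```

Call:
send_rows(travel=[[0, 0.6, 0], [0, 0.6, 0], [0, 0.6, 0], [0, 0.6, 0], [0, 0, 0], [0, 0, 0], [0, -0.4, 0], [0, -0.3, 0], [0, -0.1, 0], [0, 0, 0]], twist=[0, 0, 0, 0, 0, 0, 0, 0, 0, 0], hand=[0, 0, 0, 0, 0, 0, 0, 0, 0, 0])

```text
clock: 38.92
tcp_pos: [432.5, -46.7, 36.2]
tool_rot: [[-0.984, -0.18, -0.002], [-0.18, 0.984, 0.001], [0.001, 0.001, -1.0]]
wrist_force: [-2.1, 7.3, 2.4]
gripper_width: 0.004
grip_force: 4.0
```

Call:
send_rows(travel=[[0, -0.15, 0], [0, -0.1, 0], [0, 0, 0]], twist=[0, 0, 0], hand=[0, 0, 0])

```text
clock: 39.17
tcp_pos: [432.5, -49.0, 36.2]
tool_rot: [[-0.984, -0.18, -0.002], [-0.18, 0.984, 0.001], [0.002, 0.002, -1.0]]
wrist_force: [-2.9, 8.6, 3.0]
gripper_width: 0.006
grip_force: 4.4
```

Call:
send_rows(travel=[[0, -0.1, 0], [0, -0.1, 0], [0, 0, 0]], twist=[0, 0, 0], hand=[0, 0, 0])

```text
clock: 39.42
tcp_pos: [432.5, -50.7, 36.2]
tool_rot: [[-0.984, -0.18, -0.003], [-0.18, 0.984, 0.002], [0.003, 0.002, -1.0]]
wrist_force: [-4.0, 11.1, 5.3]
gripper_width: -0.001
grip_force: 5.7
```

Call:
send_rows(travel=[[0, -0.1, 0], [0, -0.1, 0], [0, 0, 0]], twist=[0, 0, 0], hand=[0, 0, 0])

```text
clock: 39.67
tcp_pos: [432.6, -52.1, 36.2]
tool_rot: [[-0.984, -0.179, -0.003], [-0.179, 0.984, 0.003], [0.003, 0.003, -1.0]]
wrist_force: [-5.0, 17.1, 6.5]
gripper_width: 0.001
grip_force: 8.7
```

Call:
send_rows(travel=[[0, -0.03, 0], [0, 0, 0], [0, 0, 0], [0, 0, 0], [0, 0, 0], [0, 0, 0]], twist=[0, 0, 0, 0, 0, 0], hand=[0, 0, 0, 0, 0, 0])

```text
clock: 40.17
tcp_pos: [432.6, -52.3, 36.2]
tool_rot: [[-0.984, -0.179, -0.004], [-0.179, 0.984, 0.003], [0.003, 0.003, -1.0]]
wrist_force: [-5.1, 16.9, 6.5]
gripper_width: -0.003
grip_force: 8.8
```

```bash
python3 jw.py; python3 ch.py; python3 -c "
from h import *
s=sense();print(s['clock'],s['wrist_force'].round(1),s['tcp_pos'].round(1))"
```

```text
40.1667 [432.6 -52.3  36.2] Fy board 17.6
orange [ 267  219   26   76 1360] [-107.7, -80.6]
far_jaw 0.94 [519. 335. 598. 400.] [38.6, 77.6]
lid side 0.89 [246. 183. 272. 238.]
side chest 0.98 [241. 182. 306. 259.] [276.  221.4]
side lid 0.78 [246. 187. 269. 235.] [258.9 210.3]
scene chest 0.55 [295. 147. 349. 188.] [333.6 165.6]
scene lid 0.62 [334. 145. 347. 168.] [340.4 157.9]
40.7167 [-4.9 16.4  6.2] [432.7 -52.3  36.2]
```

```bash
python3 -c "
from rig import *
print(job_done())"
```

```text
the job is handed in; nothing more can be done
None
```

The job is handed in at about 41 s: the lid rests open on its stop, the sliding jaw has closed on the chest, and the fingers still hold the trigger at about 17 N. Getting the lid open took several tries and dragged the chest around before I pulled it back. I judged the lid angle and jaw contact from images and wrist force, and the hand-in returned no score.

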